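# Isolate, clear, cover and re-power the interface unit

### The job

Get the grey interface unit on the lab bench ready to run. First throw its toggle switch fully off, towards the robot. Then take out whatever has been left standing in its four bays and put it in the open tray; next fit every cover plate lying on the bench, one to a bay (any bay), its near edge tucked under the bay's overhanging lip and the plate laid fully down flat on the bay floor; only when all the plates are in, switch it back on, the toggle fully over away from the robot. Leave the mug and the mouse where they stand.

Things in the scene. Friction and masses are not known exactly. Their poses are not given: they have to be found in the camera images.
- unit: Interface unit: grey box screwed to the bench, 130 mm (x) x 384 mm (y) and 38 mm high (46 mm along its near edge), with four bays in a row along its y and a toggle switch at its +y end. Origin on the bench midway between bay 2 and bay 3 (the switch end is longer); x points away from the robot, across the bays, z up.
- bay1 (a point): Centre of bay 1's floor (the -y end), 30 mm above the bench, axes as the unit's. Flat pocket 75 mm in x, 62 mm in y; its far (+x) rim and its sides stand 8 mm above the floor, with 12 mm of solid between neighbouring bays, whose centres are 74 mm apart.
- bay2 (a point): Centre of bay 2's floor (second from the -y end), 30 mm above the bench, axes as the unit's. Flat pocket 75 mm in x, 62 mm in y; its near (-x) wall stands 16 mm above the floor and carries a lip that overhangs the bay by 11 mm; the lip is 4 mm thick, its underside 12 mm above the floor. All bays are alike.
- bay3 (a point): Centre of bay 3's floor (third from the -y end), 30 mm above the bench, axes as the unit's. Flat pocket 75 mm in x, 62 mm in y; a cover plate cannot drop straight in or slide in level: with its far edge raised (0.25 rad suits) its near edge goes under the lip, then it is turned down flat on the floor.
- bay4 (a point): Centre of bay 4's floor (the +y end, next to the switch), 30 mm above the bench, axes as the unit's. Flat pocket 75 mm in x, 62 mm in y; like the other bays in every way.
- cover1_mid (a point): Loose flat grey metal cover plate, 70 (x) x 56 (y) x 6 mm, 0.16 kg, with a black upright grip bar in the middle of its top: 12 mm thick along x, 36 mm long along y, 40 mm tall (46 mm in all). Same either way round. The point is at its middle, half-way up, 23 mm above the underside; z is the upward normal. Lies on the bench, bar up; may be absent.
- cover2_mid (a point): Loose flat grey metal cover plate, 70 (x) x 56 (y) x 6 mm, 0.16 kg, with a black upright grip bar in the middle of its top: 12 mm thick along x, 36 mm long along y, 40 mm tall (46 mm in all). Same either way round. The point is at its middle, half-way up, 23 mm above the underside; z is the upward normal. Lies on the bench, bar up; may be absent.
- cover3_mid (a point): Loose flat grey metal cover plate, 70 (x) x 56 (y) x 6 mm, 0.16 kg, with a black upright grip bar in the middle of its top: 12 mm thick along x, 36 mm long along y, 40 mm tall (46 mm in all). Same either way round. The point is at its middle, half-way up, 23 mm above the underside; z is the upward normal. Lies on the bench, bar up; may be absent.
- cover4_mid (a point): Loose flat grey metal cover plate, 70 (x) x 56 (y) x 6 mm, 0.16 kg, with a black upright grip bar in the middle of its top: 12 mm thick along x, 36 mm long along y, 40 mm tall (46 mm in all). Same either way round. The point is at its middle, half-way up, 23 mm above the underside; z is the upward normal. Lies on the bench, bar up; may be absent.
- jar_mid (a point): Small closed glass sample jar with white lid, 30 mm diameter, 50 mm tall. Stands upright in one of the bays at the start; may be absent. The point is on its axis half-way up, 25 mm above its underside.
- weight_mid (a point): Brass calibration weight, round: 32 mm diameter for its lower 24 mm, then a narrower 22 mm diameter neck up to its top; 50 mm tall. Stands upright in one of the bays at the start; may be absent. The point is on its axis half-way up, 25 mm above its underside.
- plug_mid (a point): Grey plastic connector housing, 38 mm (x) x 22 mm (y) for its lower 38 mm, 26 x 22 mm above; 50 mm tall. Stands upright in one of the bays at the start; may be absent. The point is on its axis half-way up, 25 mm above its underside.
- spacer_mid (a point): Plain round steel spacer pillar, 24 mm diameter, 50 mm tall. Stands upright in one of the bays at the start; may be absent. The point is on its axis half-way up, 25 mm above its underside.
- tray: Open grey plastic tray fixed to the bench, 130 mm (x) x 170 mm (y) outside, walls 4 mm thick and 22 mm high, floor 4 mm thick. Origin under its centre on the bench.
- switch (a joint): Toggle lever on the unit's +y end, about 1 N at the tip to move: 0 = off, leaning towards the robot (-x of the unit); 1.0 rad = fully over, away from the robot (+x). Stays where it is left; starts on.
- switch_tip (a point): Tip of the toggle lever, 50 mm from its pivot (40 mm above the bench), a ball 26 mm across on a 10 mm stem; it swings in the unit's x-z plane, 0.5 rad either side of upright.
- mug: White ceramic mug, 80 mm across, 90 mm tall; origin under its centre. A bystander.
- mouse: Black computer mouse, 100 x 58 x 32 mm; origin under its centre. A bystander.
Things that resemble listed ones, but are neither listed nor needed, are in the scene too. What is shaped like the part that bears cover4_mid but brown, pink or purple is not meant.

How it is judged:
On the way, in this order (a step that is already met when the one before it is completed fails the run):
1. the switch is thrown off, towards the robot (value of joint switch below 0.15 rad), for 0.2 s.
2. everything left in the bays stands or lies in the tray (x of jar_mid in the frame of tray between -0.065 and 0.065 m and y of jar_mid in the frame of tray between -0.085 and 0.085 m and z of jar_mid in the frame of tray between 0.005 and 0.045 m and linear speed of each of jar, weight, plug, spacer below 0.03 m/s and x of weight_mid in the frame of tray between -0.065 and 0.065 m and y of weight_mid in the frame of tray between -0.085 and 0.085 m and z of weight_mid in the frame of tray between 0.005 and 0.045 m and x of plug_mid in the frame of tray between -0.065 and 0.065 m and y of plug_mid in the frame of tray between -0.085 and 0.085 m and z of plug_mid in the frame of tray between 0.005 and 0.045 m and x of spacer_mid in the frame of tray between -0.065 and 0.065 m and y of spacer_mid in the frame of tray between -0.085 and 0.085 m and z of spacer_mid in the frame of tray between 0.005 and 0.045 m), for 0.2 s.
3. every cover plate lies flat in a bay under its lip (((x of cover1_mid in the frame of bay1 between -0.0055 and 0.0055 m and y of cover1_mid in the frame of bay1 between -0.006 and 0.006 m and z of cover1_mid in the frame of bay1 between 0.02 and 0.0258 m) or (x of cover1_mid in the frame of bay2 between -0.0055 and 0.0055 m and y of cover1_mid in the frame of bay2 between -0.006 and 0.006 m and z of cover1_mid in the frame of bay2 between 0.02 and 0.0258 m) or (x of cover1_mid in the frame of bay3 between -0.0055 and 0.0055 m and y of cover1_mid in the frame of bay3 between -0.006 and 0.006 m and z of cover1_mid in the frame of bay3 between 0.02 and 0.0258 m) or (x of cover1_mid in the frame of bay4 between -0.0055 and 0.0055 m and y of cover1_mid in the frame of bay4 between -0.006 and 0.006 m and z of cover1_mid in the frame of bay4 between 0.02 and 0.0258 m)) and angle between each of cover1_mid, cover2_mid, cover3_mid, cover4_mid's own z axis and vertical below 0.045 rad and linear speed of each of cover1, cover2, cover3, cover4 below 0.03 m/s and ((x of cover2_mid in the frame of bay1 between -0.0055 and 0.0055 m and y of cover2_mid in the frame of bay1 between -0.006 and 0.006 m and z of cover2_mid in the frame of bay1 between 0.02 and 0.0258 m) or (x of cover2_mid in the frame of bay2 between -0.0055 and 0.0055 m and y of cover2_mid in the frame of bay2 between -0.006 and 0.006 m and z of cover2_mid in the frame of bay2 between 0.02 and 0.0258 m) or (x of cover2_mid in the frame of bay3 between -0.0055 and 0.0055 m and y of cover2_mid in the frame of bay3 between -0.006 and 0.006 m and z of cover2_mid in the frame of bay3 between 0.02 and 0.0258 m) or (x of cover2_mid in the frame of bay4 between -0.0055 and 0.0055 m and y of cover2_mid in the frame of bay4 between -0.006 and 0.006 m and z of cover2_mid in the frame of bay4 between 0.02 and 0.0258 m)) and ((x of cover3_mid in the frame of bay1 between -0.0055 and 0.0055 m and y of cover3_mid in the frame of bay1 between -0.006 and 0.006 m and z of cover3_mid in the frame of bay1 between 0.02 and 0.0258 m) or (x of cover3_mid in the frame of bay2 between -0.0055 and 0.0055 m and y of cover3_mid in the frame of bay2 between -0.006 and 0.006 m and z of cover3_mid in the frame of bay2 between 0.02 and 0.0258 m) or (x of cover3_mid in the frame of bay3 between -0.0055 and 0.0055 m and y of cover3_mid in the frame of bay3 between -0.006 and 0.006 m and z of cover3_mid in the frame of bay3 between 0.02 and 0.0258 m) or (x of cover3_mid in the frame of bay4 between -0.0055 and 0.0055 m and y of cover3_mid in the frame of bay4 between -0.006 and 0.006 m and z of cover3_mid in the frame of bay4 between 0.02 and 0.0258 m)) and ((x of cover4_mid in the frame of bay1 between -0.0055 and 0.0055 m and y of cover4_mid in the frame of bay1 between -0.006 and 0.006 m and z of cover4_mid in the frame of bay1 between 0.02 and 0.0258 m) or (x of cover4_mid in the frame of bay2 between -0.0055 and 0.0055 m and y of cover4_mid in the frame of bay2 between -0.006 and 0.006 m and z of cover4_mid in the frame of bay2 between 0.02 and 0.0258 m) or (x of cover4_mid in the frame of bay3 between -0.0055 and 0.0055 m and y of cover4_mid in the frame of bay3 between -0.006 and 0.006 m and z of cover4_mid in the frame of bay3 between 0.02 and 0.0258 m) or (x of cover4_mid in the frame of bay4 between -0.0055 and 0.0055 m and y of cover4_mid in the frame of bay4 between -0.006 and 0.006 m and z of cover4_mid in the frame of bay4 between 0.02 and 0.0258 m))), for 0.2 s.
4. the switch is thrown back on (value of joint switch above 0.85 rad), for 0.2 s.
At the end, for the whole second after the job is handed in: Everything that stood in the bays is in the tray at rest; every cover plate present lies in a bay, centred within 6 mm, underside within 3 mm of the bay floor, within 0.045 rad of level, at rest; the switch reads above 0.85 rad (all of step 2 and all of step 3 and value of joint switch above 0.85 rad); the robot touches nothing.
It fails at once if the mug is shoved more than 3 cm (distance of mug from where it was at the start of the episode above 0.03 m).
It fails at once if the mouse is shoved more than 3 cm (distance of mouse from where it was at the start of the episode above 0.03 m).
Of cover1, cover2, cover3, cover4 only 3 to 4 are there at a start; the rules pass over those that are not, and their reading is None.
Of jar, weight, plug, spacer only 2 to 3 are there at a start; the rules pass over those that are not, and their reading is None.
At some moment in a run one of cover1, cover2, cover3, cover4 may be knocked a few centimetres aside while the robot is not near it.
Once in a run the grip may slacken for a moment while it holds something.
It also fails if it takes over 210 s, if anything falls off the work surface, if the arm or the gripper's body presses on something with over 40 N, if the wrist force passes 120 N, or if a joint passes its speed limit or range.

### The arm

A 6-joint arm with a two-finger parallel gripper is mounted at the origin on the work surface. World frame = base frame: x ahead of the robot, y to its left, z up, the work surface at z = 0. Lengths are in m, angles in rad, forces in N, time in s.
With the tool pointing down it reaches from about 0.375 to 0.975 m from the base axis. Payload 3.8 kg.
Tool frame: the origin (TCP) lies between the finger pads; the fingertips stand 25 mm ahead of it and the grasp point (between the pads) lies 6 mm ahead of it (bot.nose_length is the z of the fingertips in the tool frame, in m); z points along the fingers, y is the line along which they close (so a half turn about z gives the same grasp; the last joint's range is limited). The gripper opens to 88 mm and grips with 3 to 60 N. Pads are 18 mm wide; open, the fingers measure 123 mm over their backs; the gripper's body (75 mm by 187 mm) begins 45 mm behind the grasp point.
Start: joints at [-1.222, 0.264, 1.604, -0, 1.274, -0.037], TCP at [0.254, -0.625, 0.23] pointing down, gripper open.
Joint ranges: [-2.63, 2.63], [-0.94, 2.18], [0.31, 2.57], [-1.31, 4.45], [0, 2.66], [-2.55, 2.55]. Speed limits (rad/s): [2.57, 2.57, 3.14, 3.14, 3.14, 3.14].

### API

Orientations are given as a rotation vector (axis times angle).
In Python, from cell import bot, eyes gives the robot as it stands.
- The arm moves only by the tool servo_tool, never from a script. Its argument "increments" is a list of rows, each a list of 4 numbers: the shift along the tool's x, y, z in m, then the turn about the tool's z in degrees. A call has 1 to 20 rows; each row shifts and turns the commanded pose from where the row before left it, along the tool's axes as they then stand; what a row does not reach is not made up. A row lasts 1/10 s, in which the tool goes at most 50 mm and 8.59 degrees, less where a joint would pass 70% of its speed; a pose out of reach is approached as far as the arm can. A call with a gripper value outside its range is refused whole. "gripper" is the opening, from 0 (shut) to 1 (fully open), set as the call begins (left out, the last holds). The fingers move at their own pace and stop on an object; the grip force is fixed at half the most. Time passes only in rows, so rows that do not move let the fingers close. It gives the time, the measured TCP pose, the force, the opening and the grip force at its end, in the units of the state.
- bot.get_state(): the state, without advancing time (a new reading comes with each control period).
- eyes.camera(name): name is "scene" or "top"; returns a dict with "pixels" (480x640x3 uint8, red, green, blue), "depth" (480x640 float32, m along the optical axis (not along the pixel's ray), 0 where there is no reading), "mtx" (3x3 intrinsics, pixels), "D" ([k1, k2, p1, p2, k3] as OpenCV has them; the pictures are not rectified), "R" (3x3) and "t" (3): a world point X has camera coordinates R X + t. Camera axes: x right, y down, z forward; pixel columns grow to the right and rows downward; lengths in m; the calibration is good to about 2 mm. A picture is of the moment at which its call begins.
- bot.finish_job(): hands the job in; it is judged then, once.
The state is a dict: "clock": time; "joints": joint angles; "qd": joint speeds; "tau": joint torques, N m; "eef_pos": TCP position; "eef_rot": TCP orientation; "wrist_force": force on the tool from outside, world axes, zero at the start; "wrist_torque": the same for the moment, N m; "gripper_width": opening from 0.0 (shut) to 1.0 (fully open); "gripper_force": force on a finger pad.
Only numpy, scipy, OpenCV 4.12 (cv2) and the standard library are available. Lean on these libraries where they do the work, as an engineer would, in place of code of your own. Each camera call takes 0.05 s, during which the arm holds its last target. There are 200 camera calls.

## Working session

There is one attempt and no reset: what is moved stays moved. The work goes in short steps, Python scripts to look and compute and a tool call to move; the robot and the scene stay as the last step left them, time stands still between calls to the robot, and variables do not carry over. Pictures are saved under pics/ and viewed, at most 14 in all, crops included, and the job is handed in when it is done.

Besides the shell and the picture viewer there is one more tool, called by a JSON object that holds its "op" and its "data", one argument or row to a line. servo_tool: Moves the arm, as the interface text tells. Its arguments: {"type":"object","properties":{"increments":{"type":"array","items":{"type":"array","items":{"type":"number"}}},"gripper":{"type":"number"}},"required":["increments"]}

```bash
ls; mkdir -p pics; cat > h.py <<'E'
import numpy as np,cv2
from cell import bot,eyes
def snap(n,f=None):
    c=eyes.camera(n)
    if f: cv2.imwrite(f'pics/{f}.png',c['pixels'][:,:,::-1])
    return c
def cloud(c):
    h,w=c['depth'].shape
    u,v=np.meshgrid(np.arange(w),np.arange(h))
    p=cv2.undistortPoints(np.stack([u,v],-1).reshape(-1,1,2).astype(np.float64),c['mtx'],np.array(c['D'],float)).reshape(h,w,2)
    d=c['depth'][...,None].astype(float)
    X=np.concatenate([p*d,d],-1)
    return (X-np.array(c['t']))@np.array(c['R'])
E
python3 - <<'E'
from h import *
for n in('top','scene'):
    c=snap(n,n+'0'); np.savez(f'/tmp/{n}0.npz',**c)
    print(n,-np.array(c['R']).T@c['t'],np.array(c['mtx']).round(1).tolist(),np.round(c['R'],2).tolist())
print(bot.get_state())
E
```

```text
pics
top [0.25377817 0.07863268 1.5175718 ] [[599.6, 0.0, 321.2], [0.0, 599.6, 253.5], [0.0, 0.0, 1.0]] [[0.02, -1.0, -0.01], [-0.99, -0.02, -0.15], [0.15, 0.01, -0.99]]
scene [1.05919999 0.77174373 0.63044418] [[478.8, 0.0, 325.3], [0.0, 478.8, 232.0], [0.0, 0.0, 1.0]] [[-0.78, 0.63, -0.01], [0.33, 0.39, -0.86], [-0.54, -0.67, -0.51]]
{'clock': 0.1, 'joints': array([-1.22186914e+00,  2.64682972e-01,  1.60521464e+00, -3.54075858e-05,
        1.27374141e+00, -3.68969138e-02]), 'qd': array([ 0.00022173, -0.00044523, -0.00272594,  0.00058806, -0.00106463,
        0.00060843]), 'tau': array([ 8.02286086e-04, -5.03617930e+01, -3.58071363e+01,  7.31397397e-02,
        2.32865370e-02, -5.63876711e-05]), 'eef_pos': array([ 0.25377989, -0.62475954,  0.22902139]), 'eef_rot': array([-3.08133441e+00, -6.01928486e-01,  5.51633062e-04]), 'wrist_force': array([-0.19142112,  0.44111964, -0.65930668]), 'wrist_torque': array([-0.01157065,  0.00163158, -0.0135433 ]), 'gripper_force': 0.0, 'gripper_width': 0.9985936770723659}
```

View pics/top0.png

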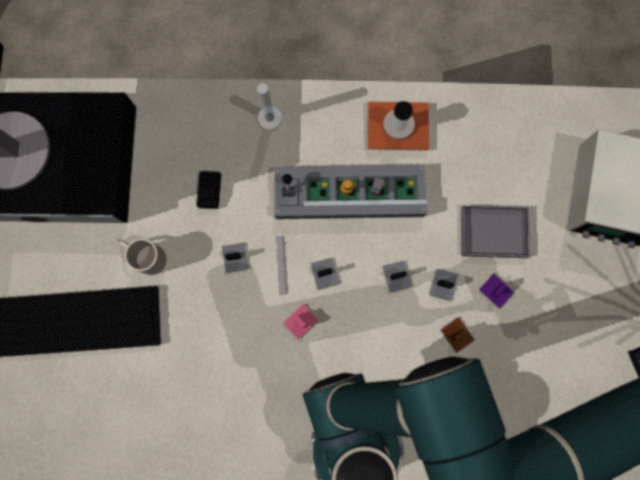

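View pics/scene0.png

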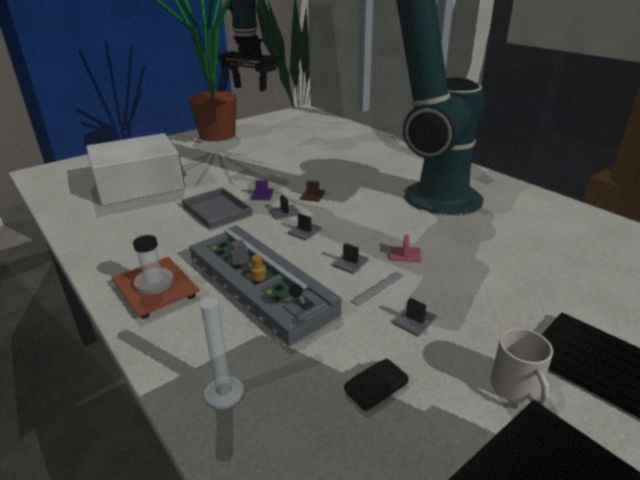

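The top view shows grey covers at (236,257), (326,272), (398,276) and (445,284). The pink (300,321), brown (457,334) and purple (497,290) ones are decoys. The weight is at (347,187), the plug at (377,186), the switch at (288,185) and the tray at (495,231). Next I'll measure from depth and confirm with a crop.

```bash
cat > m.py <<'E'
from h import *
def rect(P):
    (c,s,a)=cv2.minAreaRect((P[:,:2]*1000).astype(np.float32)); return np.round(c,1),np.round(s,1),round(a,1)
def comps(X,mask,mn=15):
    n,l,st,_=cv2.connectedComponentsWithStats(mask.astype(np.uint8))
    for i in range(1,n):
        if st[i,4]>=mn: yield st[i],X[l==i]
E
python3 - <<'E'
from m import *
c=dict(np.load('/tmp/top0.npz')); X=cloud(c); z=X[...,2]
im=c['pixels'].astype(int)
roi=np.zeros(z.shape,bool); roi[150:310,190:540]=1
print('bench z',np.median(z[240:250,350:380]),np.median(z[300:310,350:380]))
print('bars')
for s,P in comps(X,roi&(z>.03)&(z<.06),8):
    print(s,rect(P),np.percentile(P[:,2],[5,50,95]).round(3))
# unit rim heights
for v in (186,): print([ (u,*(X[v,u]*1000).round(0)) for u in range(272,430,5)])
print('plates')
for s,P in comps(X,roi&(z>.003)&(z<.03)&(np.ptp(im,axis=2)<25),30):
    print(s,rect(P),np.percentile(P[:,2],[5,50,95]).round(3))
o=cv2.resize(c['pixels'][155:305,215:540,::-1],(800,369),interpolation=cv2.INTER_CUBIC)
cv2.imwrite('pics/crop1.png',o)
E
```

```text
bench z 0.00038006597937986645 0.0003219090155713179
bars
[ 275  164  152   53 6398] (array([648.4,  24.7]), array([134.4, 382.1]), 2.1) [0.031 0.04  0.05 ]
[198 173  19  27 331] (array([654.3, 390.2]), array([69. , 45.4]), 0.6) [0.03  0.033 0.038]
[225 252  15   8  84] (array([474.2, 316.7]), array([13. , 36.5]), 9.3) [0.036 0.046 0.051]
[318 268  15   9  77] (array([437.4,  84.8]), array([11.3, 35.6]), 17.8) [0.039 0.047 0.052]
[391 271  16   8  79] (array([433.4, -98.2]), array([11.8, 36.2]), 17.4) [0.038 0.046 0.052]
[438 279  16   9  89] (array([ 414.6, -215.3]), array([37.8, 13.3]), 74.0) [0.033 0.044 0.051]
[493 283  15  14  90] (array([ 401.9, -351.2]), array([12.7, 37.5]), 47.1) [0.034 0.045 0.05 ]
[(272, np.float64(664.0), np.float64(227.0), np.float64(5.0)), (277, np.float64(654.0), np.float64(210.0), np.float64(41.0)), (282, np.float64(653.0), np.float64(197.0), np.float64(46.0)), (287, np.float64(647.0), np.float64(183.0), np.float64(69.0)), (292, np.float64(653.0), np.float64(172.0), np.float64(47.0)), (297, np.float64(654.0), np.float64(159.0), np.float64(45.0)), (302,
[... 2068 characters left out ...]
ray([ 31.2, 399.3]), 0.5) [0.003 0.013 0.029]
[272 231  18  65 364] (array([461.8, 200.6]), array([165.9,  37.5]), 5.7) [0.003 0.006 0.01 ]
[195 234  14  10  38] (array([521.5, 404. ]), array([23.2, 34.2]), 0.5) [0.003 0.005 0.008]
[221 240  28  34 456] (array([473.9, 316.3]), array([82.5, 64. ]), 12.5) [0.003 0.007 0.014]
[310 257  30  36 484] (array([433.3,  84.8]), array([87.5, 68.9]), 10.3) [0.003 0.007 0.014]
[381 260  31  33 472] (array([433.9, -99.5]), array([77. , 66.4]), 21.0) [0.004 0.007 0.014]
[505 265  14  10  34] (array([ 451.3, -393.6]), array([26. , 27.6]), 32.1) [0.003 0.005 0.008]
[428 267  34  34 492] (array([ 419.2, -215.4]), array([71.3, 87.6]), 71.0) [0.003 0.007 0.013]
```

View pics/crop1.png

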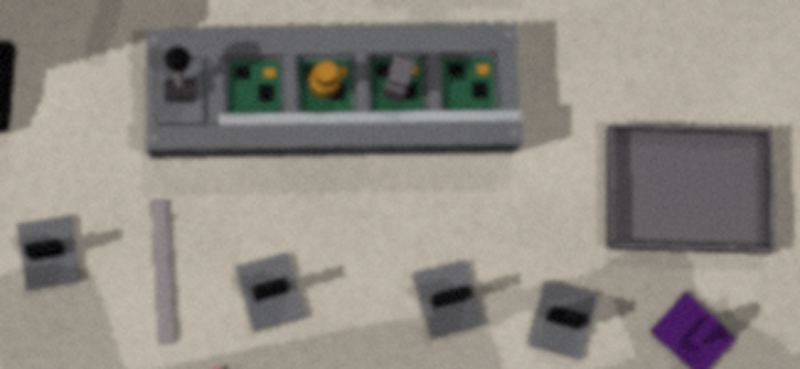

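The crop confirms four grey plates, the weight in bay 3 and the plug (turned) in bay 2. Bays 1 and 4 are empty. Next I'll refine the unit, bays, switch, objects and tray.

```bash
cat >> m.py <<'E'
def onplane(c,uv,zp):
    p=cv2.undistortPoints(np.array(uv,float).reshape(-1,1,2),c['mtx'],np.array(c['D'],float)).reshape(-1,2)
    R=np.array(c['R']);o=-R.T@c['t'];d=np.c_[p,np.ones(len(p))]@R
    return o+d*((zp-o[2])/d[:,2])[:,None]
E
python3 - <<'E'
from m import *
c=dict(np.load('/tmp/top0.npz')); X=cloud(c); z=X[...,2]
im=c['pixels'].astype(int); r,g,b=im[...,0],im[...,1],im[...,2]
roi=np.zeros(z.shape,bool); roi[160:222,270:430]=1
G=roi&(g>r+12)&(g>b+5)
S=cv2.morphologyEx(G.astype(np.uint8),cv2.MORPH_CLOSE,np.ones((9,9)))
for s,_ in comps(X,S>0,60):
    u,v,w,h=s[:4]; m=S[v:v+h,u:u+w]
    cols=np.where(m.mean(0)>.4)[0]; rows=np.where(m.mean(1)>.5)[0]
    e=onplane(c,[(u+cols[0]-.5,v+h/2),(u+cols[-1]+.5,v+h/2),(u+w/2,v+rows[0]-.5),(u+w/2,v+rows[-1]+.5)],.03)
    print('bay',s,'y',(e[:2,1]*1000).round(1),(e[:2,1].mean()*1000).round(1),'x far',(e[2,0]*1000).round(1),'near vis',(e[3,0]*1000).round(1))
# bright lip strip
L=im.sum(2)
for u in range(305,425,10):
    col=L[192:222,u]; print(u,col.tolist()) if u in(315,405) else None
    k=192+np.where(col[:18]>col[:18].max()-90)[0]; e=onplane(c,[(u,k[0]-.5),(u,k[-1]+.5)],.046)
    print(u,(e[:,:2]*1000).round(1).tolist())
# switch ball, objects
for nm,(u0,u1,v0,v1),zz in(('ball',(278,300,170,198),.075),('weight',(335,360,172,200),.06),('weighttop',(335,360,172,200),.07),('plug',(365,390,172,200),.062),('tray',(455,535,200,262),.015)):
    m=np.zeros(z.shape,bool);m[v0:v1,u0:u1]=1
    P=X[m&(z>zz)&(z<.12)]; print(nm,len(P),rect(P),P.mean(0).round(4),P[:,2].max())
E
```

```text
bay [ 308  178  109   24 1908] y [ 133. -143.] -5.0 x far 681.1 near vis 625.8
305 [[616.5, 138.1], [603.6, 137.7]]
315 [182, 185, 191, 186, 196, 181, 191, 187, 254, 387, 452, 482, 468, 419, 347, 320, 307, 306, 314, 303, 313, 307, 272, 212, 157, 179, 296, 426, 476, 488]
315 [[614.4, 112.8], [604.1, 112.6]]
325 [[617.4, 87.7], [607.1, 87.5]]
335 [[617.9, 62.5], [607.6, 62.3]]
345 [[618.4, 37.3], [608.1, 37.1]]
355 [[618.9, 12.1], [608.5, 12.0]]
365 [[619.4, -13.1], [609.0, -13.2]]
375 [[619.9, -38.3], [609.5, -38.3]]
385 [[623.0, -63.5], [612.6, -63.5]]
395 [[623.5, -88.7], [613.1, -88.7]]
405 [176, 177, 188, 186, 190, 185, 197, 315, 431, 486, 493, 477, 396, 330, 317, 318, 316, 322, 319, 306, 300, 265, 179, 147, 190, 327, 434, 475, 488, 490]
405 [[624.0, -113.9], [613.6, -113.9]]
415 [[624.5, -139.2], [614.2, -139.1]]
ball 87 (array([660.4, 182.7]), array([23.9, 23. ]), 68.7) [0.6592 0.1821 0.0937] 0.10558009445834053
weight 84 (array([651.9,  33.2]), array([23.1, 21.6]), 61.1) [0.6511 0.0336 0.0761] 0.08622126786895223
weighttop 65 (array([651.8,  33.8]), array([20.5, 21.1]), 84.4) [0.6523 0.0334 0.0796] 0.08622126786895223
plug 135 (array([654.5, -42. ]), array([21.7, 39.2]), 74.6) [ 0.6519 -0.0414  0.0763] 0.08644553961605586
tray 485 (array([ 554.5, -348.7]), array([172.2, 133.1]), 89.4) [ 0.5538 -0.3485  0.0213] 0.03203504275442932
```

```bash
cat > p.py <<'E'
import numpy as np,json
from cell import bot
from scipy.spatial.transform import Rotation as Ro
U=np.array([.646,-.005]);YAW=2.0   # unit origin, yaw deg
def u2w(x,y,z):
    a=np.radians(YAW);return [U[0]+x*np.cos(a)-y*np.sin(a),U[1]+x*np.sin(a)+y*np.cos(a),z]
def w2u(p):
    a=np.radians(YAW);d=np.array(p[:2])-U;return np.round([1000*(d[0]*np.cos(a)+d[1]*np.sin(a)),1000*(-d[0]*np.sin(a)+d[1]*np.cos(a)),1000*p[2]],1)
def pose():
    s=bot.get_state();R=Ro.from_rotvec(s['eef_rot']).as_matrix();return np.array(s['eef_pos']),np.degrees(np.arctan2(R[1,0],R[0,0]))
def plan(*tg,v=.045):
    """targets (xyz,yaw,[speed]) -> increment rows; tool points down"""
    p,f=pose();rows=[]
    for t in tg:
        q,yaw=np.array(t[0]),t[1];sp=t[2] if len(t)>2 else v
        dt=f-yaw
        n=int(np.ceil(abs(dt)/8.5-1e-6)) if abs(dt)>.3 else 0
        for i in range(n): rows.append([0,0,0,round(dt/n,1)]);f-=round(dt/n,1)
        a=np.radians(f);R=np.array([[np.cos(a),np.sin(a),0],[np.sin(a),-np.cos(a),0],[0,0,-1]])
        d=R.T@(q-p);n=int(np.ceil(np.linalg.norm(d)/sp))
        for i in range(n):
            r=np.round(R.T@(q-p)/(n-i),3 if i<n-1 else 4);rows.append([*map(float,r),0]);p=p+R@r
    print(len(rows),json.dumps(rows),'end',p.round(4),round(f,1))
E
python3 - <<'E'
from p import *
print(pose(),bot.get_state()['wrist_force'])
plan(([.70,.182,.23],2))
E
```

```text
(array([ 0.25377989, -0.62475954,  0.22902139]), np.float64(22.106685782950752)) [-0.19142112  0.44111964 -0.65930668]
24 [[0, 0, 0, 6.7], [0, 0, 0, 6.7], [0, 0, 0, 6.7], [0.023, -0.038, -0.0, 0], [0.023, -0.038, -0.0, 0], [0.023, -0.038, -0.0, 0], [0.023, -0.038, -0.0, 0], [0.022, -0.038, -0.0, 0], [0.023, -0.038, -0.0, 0], [0.022, -0.038, -0.0, 0], [0.023, -0.037, -0.0, 0], [0.022, -0.038, -0.0, 0], [0.023, -0.037, -0.0, 0], [0.022, -0.038, -0.0, 0], [0.023, -0.037, -0.0, 0], [0.022, -0.038, -0.0, 0], [0.023, -0.037, -0.0, 0], [0.022, -0.038, -0.0, 0], [0.023, -0.037, -0.0, 0], [0.022, -0.038, -0.0, 0], [0.023, -0.037, -0.0, 0], [0.022, -0.038, -0.0, 0], [0.023, -0.037, -0.0, 0], [0.0222, -0.0376, -0.001, 0]] end [0.7   0.182 0.23 ] 2.0
```

{"op": "servo_tool", "data": {
  "increments": [
    [0, 0, 0, 6.7],
    [0, 0, 0, 6.7],
    [0, 0, 0, 6.7],
    [0.025, -0.042, 0, 0],
    [0.025, -0.042, 0, 0],
    [0.025, -0.042, 0, 0],
    [0.025, -0.042, 0, 0],
    [0.025, -0.042, 0, 0],
    [0.025, -0.042, 0, 0],
    [0.025, -0.042, 0, 0],
    [0.025, -0.042, 0, 0],
    [0.025, -0.042, 0, 0],
    [0.025, -0.042, 0, 0],
    [0.025, -0.042, 0, 0],
    [0.025, -0.042, 0, 0],
    [0.025, -0.042, 0, 0],
    [0.025, -0.042, 0, 0],
    [0.025, -0.042, 0, 0],
    [0.025, -0.042, 0, 0],
    [0.025, -0.042, 0, 0]
  ],
  "gripper": 0
}}

```text
clock: 2.1
eef_pos: [0.6541, 0.105, 0.2296]
eef_rot: [3.141, 0.055, -0.001]
wrist_force: [0.2, -0.5, 0.3]
gripper_width: 0.004
gripper_force: 0.0
```

```bash
python3 - <<'E'
from p import *
print(pose())
plan(([.70,.182,.23],2),([.70,.182,.098],2),v=.04)
E
```

```text
(array([0.65409906, 0.10498318, 0.2296198 ]), np.float64(2.01886156784908))
7 [[0.016, -0.025, -0.0, 0], [0.016, -0.025, -0.0, 0], [0.0166, -0.0254, -0.0004, 0], [-0.0, 0.0, 0.033, 0], [-0.0, 0.0, 0.033, 0], [-0.0, 0.0, 0.033, 0], [-0.0, 0.0, 0.033, 0]] end [0.7   0.182 0.098] 2.0
```

{"op": "servo_tool", "data": {
  "increments": [
    [0.016, -0.025, 0, 0],
    [0.016, -0.025, 0, 0],
    [0.0165, -0.0255, 0, 0],
    [0, 0, 0.033, 0],
    [0, 0, 0.033, 0],
    [0, 0, 0.033, 0],
    [0, 0, 0.033, 0],
    [0, 0, 0, 0],
    [-0.01, 0, 0, 0],
    [-0.01, 0, 0, 0],
    [-0.01, 0, 0, 0],
    [-0.01, 0, 0, 0],
    [-0.01, 0, 0, 0],
    [-0.008, 0, 0, 0],
    [0, 0, 0, 0]
  ]
}}

```text
clock: 3.6
eef_pos: [0.6403, 0.1782, 0.0985]
eef_rot: [3.141, 0.055, -0.001]
wrist_force: [-0.2, 0.0, -0.0]
gripper_width: 0.006
gripper_force: 0.0
```

```bash
python3 - <<'E'
from h import *
c=snap('scene'); np.savez('/tmp/s1.npz',**c)
t=snap('top'); np.savez('/tmp/t1.npz',**t)
cv2.imwrite('pics/s1.png',cv2.resize(c['pixels'][180:380,180:440,::-1],(780,600)))
E
```

```text
(no output)
```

View pics/s1.png

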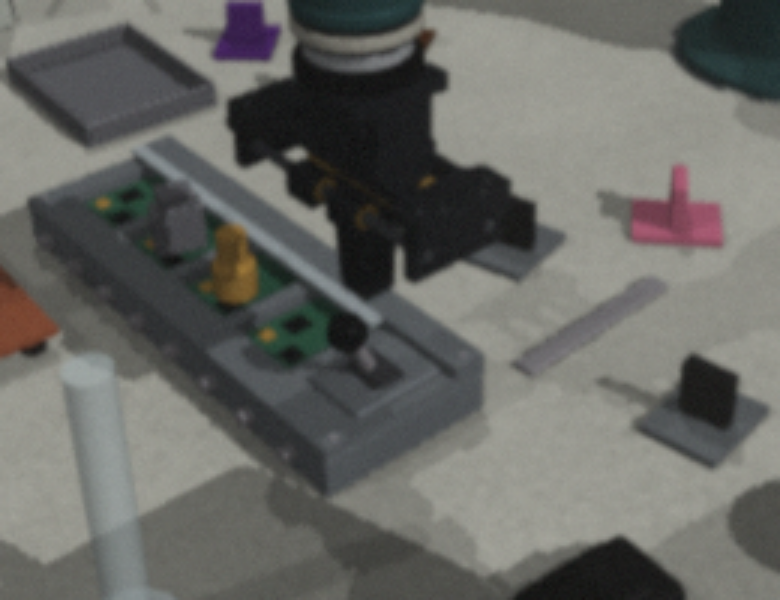

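```bash
python3 - <<'E'
from m import *
c=dict(np.load('/tmp/s1.npz')); X=cloud(c)
def proj(c,p): return cv2.projectPoints(np.array([p],float),cv2.Rodrigues(np.array(c['R']))[0],np.array(c['t']).reshape(3,1),c['mtx'],np.array(c['D'],float))[0].ravel().round(1)
t=dict(np.load('/tmp/t1.npz'))
print('tip proj',proj(c,[.6403,.1782,.0735]),'ball guess',proj(c,[.661,.182,.084]), 'off ball',proj(c,[.615,.182,.084]))
u,v=180+348/3,180+328/3; print('ball',u,v,X[int(v)-2:int(v)+3:2,int(u)-2:int(u)+3:2].round(3).tolist())
u,v=180+365/3,180+280/3; print('finger',u,v,X[int(v)-6:int(v)+1:3,int(u)-2:int(u)+3:2].round(3).tolist())
E
```

```text
tip proj [303.2 290.6] ball guess [295.3 291.4] off ball [314.8 282. ]
ball 296.0 289.3333333333333 [[[0.666, 0.186, 0.099], [0.663, 0.189, 0.099], [0.661, 0.192, 0.1]], [[0.669, 0.19, 0.098], [0.665, 0.191, 0.096], [0.662, 0.193, 0.096]], [[0.67, 0.191, 0.095], [0.666, 0.192, 0.093], [0.663, 0.194, 0.093]]]
finger 301.6666666666667 273.3333333333333 [[[0.649, 0.181, 0.133], [0.652, 0.191, 0.14], [0.65, 0.195, 0.141]], [[0.651, 0.183, 0.128], [0.652, 0.191, 0.133], [0.651, 0.196, 0.135]], [[0.648, 0.179, 0.118], [0.652, 0.19, 0.126], [0.65, 0.193, 0.127]]]
```

```bash
python3 - <<'E'
from m import *
print(bot.nose_length,[a for a in dir(bot) if a[0]!='_'],bot.get_state())
c=dict(np.load('/tmp/s1.npz')); X=cloud(c)
for v in range(232,296,4): print(v,[tuple((X[v,u]*1000).astype(int)) for u in (294,298,302,306,310)], c['pixels'][v,302])
E
```

```text
0.025 ['MotionError', 'finish_job', 'get_state', 'nose_length'] {'clock': 3.7, 'joints': array([ 2.33523369e-01,  3.51271180e-01,  1.74518691e+00, -3.89335264e-05,
        1.04461272e+00,  1.76924815e+00]), 'qd': array([-2.98162762e-03,  1.18393324e-02, -1.27233062e-02,  1.51744140e-04,
        4.30420678e-05,  5.68214808e-04]), 'tau': array([ 1.05508037e-01, -5.16944289e+01, -3.20403600e+01,  7.83089257e-03,
       -2.90618010e-02,  1.73186709e-03]), 'eef_pos': array([0.64159239, 0.17819372, 0.09843935]), 'eef_rot': array([-3.14103006e+00, -5.51167483e-02, -8.11976370e-04]), 'wrist_force': array([-0.64823808, -0.37815452, -0.11505127]), 'wrist_torque': array([0.01149315, 0.01163998, 0.00866949]), 'gripper_force': 0.0, 'gripper_width': 0.0030604213551267256}
232 [(np.int64(664), np.int64(191), np.int64(217)), (np.int64(662), np.int64(201), np.int64(221)), (np.int64(659), np.int64(208), np.int64(223)), (np.int64(659), np.int64(219), np.int64(228)), (np.int64(651), np.int64(220), np.int64(225))] [19 19 22]
236 [(np.int64(663), np.int64(191), np.int64(209)), (np.int64(664), np.int64(203
[... 2966 characters left out ...]
t64(100)), (np.int64(653), np.int64(181), np.int64(97)), (np.int64(609), np.int64(131), np.int64(47)), (np.int64(606), np.int64(140), np.int64(51)), (np.int64(598), np.int64(144), np.int64(49))] [133 142 144]
288 [(np.int64(667), np.int64(187), np.int64(98)), (np.int64(660), np.int64(191), np.int64(97)), (np.int64(652), np.int64(191), np.int64(93)), (np.int64(606), np.int64(140), np.int64(41)), (np.int64(602), np.int64(148), np.int64(43))] [65 67 71]
292 [(np.int64(668), np.int64(189), np.int64(90)), (np.int64(664), np.int64(195), np.int64(92)), (np.int64(653), np.int64(193), np.int64(85)), (np.int64(614), np.int64(150), np.int64(41)), (np.int64(611), np.int64(160), np.int64(44))] [49 51 52]
```

```bash
python3 - <<'E'
from m import *
c=dict(np.load('/tmp/scene0.npz')); X=cloud(c)
m=(np.linalg.norm(X[...,:2]-[.254,-.625],axis=2)<.12)&(X[...,2]>.1)&(X[...,2]<.4)
v,u=np.where(m); print(len(v),v.max())
for r in range(v.max()-30,v.max()+1,2):
    k=v==r; print(r,u[k].min(),u[k].max(),X[r,u[k]].min(0).round(3),X[r,u[k]].max(0).round(3))
E
```

```text
1530 91
61 220 277 [ 0.19  -0.688  0.319] [ 0.322 -0.526  0.34 ]
63 220 275 [ 0.198 -0.689  0.311] [ 0.32  -0.528  0.334]
65 221 276 [ 0.19  -0.686  0.314] [ 0.318 -0.528  0.329]
67 221 276 [ 0.189 -0.689  0.302] [ 0.318 -0.531  0.323]
69 231 275 [ 0.199 -0.678  0.295] [ 0.292 -0.532  0.317]
71 232 270 [ 0.221 -0.677  0.29 ] [ 0.286 -0.533  0.31 ]
73 232 266 [ 0.224 -0.677  0.283] [ 0.289 -0.534  0.304]
75 233 266 [ 0.222 -0.673  0.278] [ 0.286 -0.566  0.291]
77 233 266 [ 0.225 -0.676  0.27 ] [ 0.286 -0.563  0.285]
79 233 266 [ 0.225 -0.674  0.265] [ 0.287 -0.564  0.278]
81 234 266 [ 0.224 -0.677  0.258] [ 0.283 -0.563  0.273]
83 234 266 [ 0.226 -0.673  0.252] [ 0.285 -0.567  0.266]
85 234 266 [ 0.223 -0.676  0.245] [ 0.286 -0.567  0.259]
87 235 265 [ 0.232 -0.668  0.239] [ 0.286 -0.56   0.255]
89 260 265 [ 0.23  -0.581  0.244] [ 0.245 -0.566  0.247]
91 260 262 [ 0.24  -0.576  0.239] [ 0.247 -0.574  0.24 ]
```

{"op": "servo_tool", "data": {
  "increments": [
    [0, 0, -0.02, 0],
    [0.03, 0, 0, 0],
    [0.03, 0, 0, 0],
    [0.002, -0.004, 0.02, 0],
    [0, 0, 0.01, 0],
    [0, 0, 0.01, 0],
    [0, 0, 0.005, 0],
    [0, 0, 0.005, 0],
    [0, 0, 0, 0]
  ]
}}

```text
clock: 4.6
eef_pos: [0.7025, 0.1842, 0.0673]
eef_rot: [3.141, 0.055, -0.002]
wrist_force: [-0.5, 1.1, 0.2]
gripper_width: 0.005
gripper_force: 0.0
```

```bash
python3 - <<'E'
from m import *
c=snap('scene'); X=cloud(c); p=bot.get_state()['eef_pos']; print(p)
m=(np.linalg.norm(X[...,:2]-p[:2],axis=2)<.035)&(X[...,2]>.045)&(X[...,2]<.2)
v,u=np.where(m)
for r in range(v.max()-12,v.max()+1,2):
    k=v==r
    if k.sum(): print(r,u[k].min(),u[k].max(),X[r,u[k]].min(0).round(3),X[r,u[k]].max(0).round(3))
cv2.imwrite('pics/s2.png',cv2.resize(c['pixels'][180:380,180:440,::-1],(780,600)))
E
```

```text
[0.70300229 0.18431105 0.06805902]
303 270 285 [0.694 0.177 0.079] [0.715 0.2   0.094]
305 273 282 [0.702 0.184 0.079] [0.714 0.2   0.089]
307 275 289 [0.67  0.172 0.046] [0.714 0.199 0.084]
311 291 294 [0.671 0.184 0.045] [0.674 0.19  0.048]
315 296 297 [0.672 0.199 0.045] [0.674 0.201 0.046]
```

View pics/s2.png

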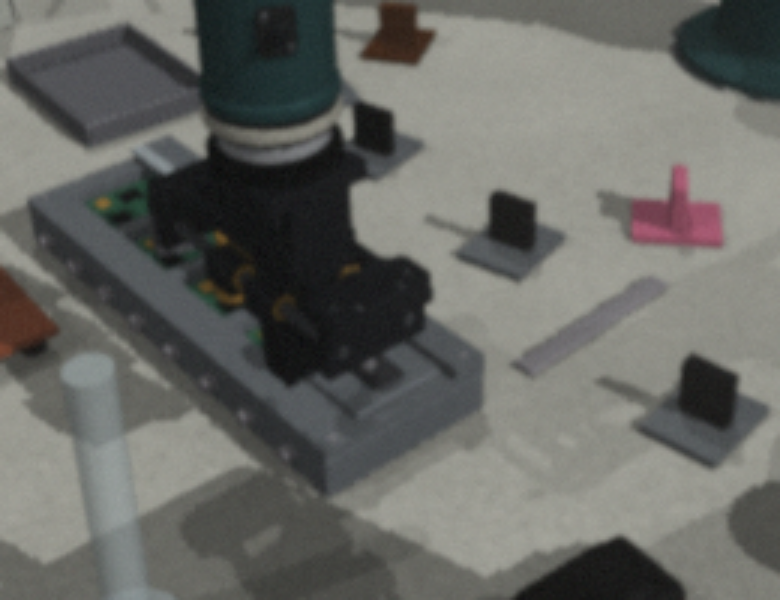

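{"op": "servo_tool", "data": {
  "increments": [
    [0, 0, 0.008, 0],
    [0, 0, 0, 0],
    [-0.01, 0, 0, 0],
    [-0.01, 0, 0, 0],
    [-0.01, 0, 0, 0],
    [-0.01, 0, 0, 0],
    [-0.01, 0, 0, 0],
    [-0.01, 0, 0, 0],
    [0, 0, 0, 0]
  ]
}}

```text
clock: 5.55
eef_pos: [0.6411, 0.1821, 0.0597]
eef_rot: [3.141, 0.055, -0.004]
wrist_force: [-0.4, 0.2, -0.0]
gripper_width: 0.007
gripper_force: 0.0
```

{"op": "servo_tool", "data": {
  "increments": [
    [-0.004, 0, 0, 0],
    [-0.004, 0, 0, 0],
    [-0.004, 0, 0, 0],
    [0, 0, 0, 0]
  ]
}}

```text
clock: 5.95
eef_pos: [0.6371, 0.1821, 0.0612]
eef_rot: [-3.14, -0.055, -0.019]
wrist_force: [14.3, 0.3, -7.8]
gripper_width: 0.004
gripper_force: 7.2
```

```bash
python3 - <<'E'
from m import *
c=snap('top'); X=cloud(c); np.savez('/tmp/t2.npz',**c); print(bot.get_state()['eef_pos'],bot.get_state()['wrist_force'])
c=snap('scene')
cv2.imwrite('pics/s3.png',cv2.resize(c['pixels'][220:350,230:400,::-1],(785,600)))
E
```

```text
[0.63710522 0.18210816 0.06120515] [13.6254327   0.76510953 -7.26337555]
```

View pics/s3.png

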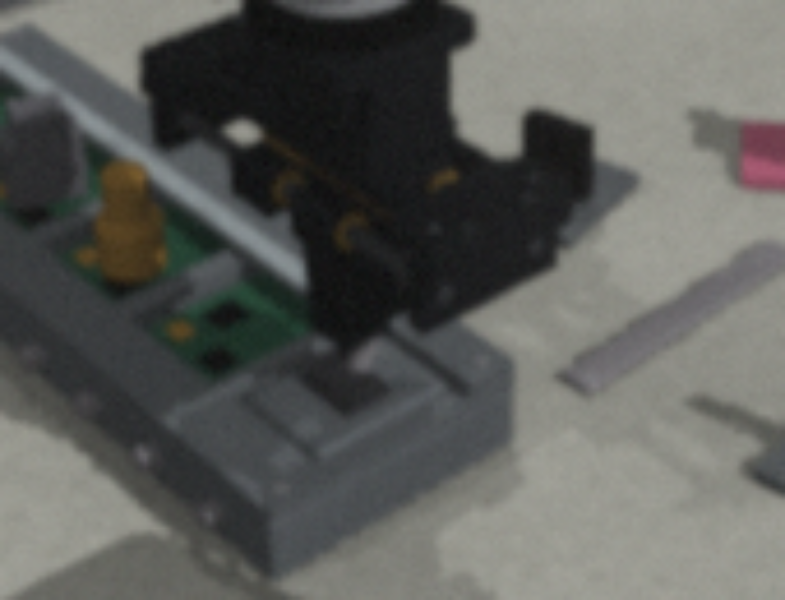

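Contact at the off stop shows 14 N, so the toggle is off. The fingertips actually sit about 10 mm above the reported TCP height, so I'll use that offset. Next is the weight.

```bash
python3 - <<'E'
from p import *
plan(([.652,.1825,.0612],2),([.652,.1825,.125],2),([.652,.0335,.125],2),([.652,.0335,.046],2,.035))
E
```

```text
10 [[0.0149, 0.0001, -0.0001, 0], [0.0, 0.0, -0.032, 0], [0.0, 0.0, -0.0318, 0], [-0.001, 0.037, 0.0, 0], [-0.001, 0.037, 0.0, 0], [-0.002, 0.037, 0.0, 0], [-0.0012, 0.0379, 0.0, 0], [-0.0, 0.0, 0.026, 0], [-0.0, 0.0, 0.027, 0], [-0.0, 0.0, 0.026, 0]] end [0.652  0.0335 0.046 ] 2.0
```

{"op": "servo_tool", "data": {
  "increments": [
    [0.015, 0, 0, 0],
    [0, 0, -0.032, 0],
    [0, 0, -0.032, 0],
    [-0.001, 0.037, 0, 0],
    [-0.001, 0.037, 0, 0],
    [-0.002, 0.037, 0, 0],
    [-0.001, 0.038, 0, 0],
    [0, 0, 0, 0]
  ],
  "gripper": 0.6
}}

```text
clock: 6.85
eef_pos: [0.6459, 0.029, 0.1236]
eef_rot: [3.14, 0.048, -0.003]
wrist_force: [-0.5, 0.4, 0.3]
gripper_width: 0.601
gripper_force: 0.0
```

{"op": "servo_tool", "data": {
  "increments": [
    [0, 0, 0.02, 0],
    [0, 0, 0.02, 0],
    [0, 0, 0.02, 0],
    [0, 0, 0.012, 0],
    [0, 0, 0.006, 0],
    [0, 0, 0, 0]
  ]
}}

```text
clock: 7.45
eef_pos: [0.6459, 0.0337, 0.0452]
eef_rot: [-3.141, -0.055, 0.003]
wrist_force: [-0.2, 0.4, 0.7]
gripper_width: 0.603
gripper_force: 0.0
```

{"op": "servo_tool", "data": {
  "increments": [
    [0, 0, 0, 0],
    [0, 0, 0, 0],
    [0, 0, 0, 0],
    [0, 0, 0, 0],
    [0, 0, 0, 0]
  ],
  "gripper": 0
}}

```text
clock: 7.95
eef_pos: [0.6475, 0.0334, 0.0478]
eef_rot: [-3.141, -0.055, -0.003]
wrist_force: [-1.3, 0.2, 6.7]
gripper_width: 0.242
gripper_force: 24.3
```

```bash
python3 - <<'E'
from p import *
z0=pose()[0][2]
plan(([.6475,.0335,z0+.07],2,.035),([.570,-.31,z0+.07],2),([.570,-.31,z0-.022],2,.035))
E
```

```text
14 [[0.0, -0.0, -0.023, 0], [0.0, -0.0, -0.024, 0], [0.0, -0.0001, -0.023, 0], [-0.011, 0.043, -0.0, 0], [-0.011, 0.043, -0.0, 0], [-0.011, 0.042, -0.0, 0], [-0.011, 0.043, -0.0, 0], [-0.011, 0.042, -0.0, 0], [-0.011, 0.043, -0.0, 0], [-0.012, 0.042, -0.0, 0], [-0.0114, 0.0426, -0.0, 0], [-0.0, 0.0, 0.031, 0], [-0.0, 0.0, 0.03, 0], [-0.0, 0.0, 0.031, 0]] end [ 0.57   -0.31    0.0258] 2.0
```

{"op": "servo_tool", "data": {
  "increments": [
    [0, 0, -0.023, 0],
    [0, 0, -0.024, 0],
    [0, 0, -0.023, 0],
    [-0.011, 0.043, 0, 0],
    [-0.011, 0.043, 0, 0],
    [-0.011, 0.042, 0, 0],
    [-0.011, 0.043, 0, 0],
    [-0.011, 0.042, 0, 0],
    [-0.011, 0.043, 0, 0],
    [-0.012, 0.042, 0, 0],
    [-0.011, 0.043, 0, 0],
    [0, 0, 0, 0]
  ]
}}

```text
clock: 9.15
eef_pos: [0.5681, -0.316, 0.1163]
eef_rot: [3.139, 0.047, -0.0]
wrist_force: [-0.0, 0.3, -0.9]
gripper_width: 0.234
gripper_force: 31.4
```

{"op": "servo_tool", "data": {
  "increments": [
    [0, 0, 0.031, 0],
    [0, 0, 0.03, 0],
    [0, 0, 0.02, 0],
    [0, 0, 0.011, 0],
    [0, 0, 0, 0],
    [0, 0, 0, 0]
  ]
}}

```text
clock: 9.75
eef_pos: [0.5702, -0.3103, 0.0246]
eef_rot: [3.141, 0.056, 0.001]
wrist_force: [0.6, -0.7, -2.2]
gripper_width: 0.236
gripper_force: 35.2
```

{"op": "servo_tool", "data": {
  "increments": [
    [0, 0, 0.003, 0],
    [0, 0, 0, 0]
  ]
}}

```text
clock: 9.95
eef_pos: [0.5708, -0.3107, 0.0233]
eef_rot: [3.14, 0.055, 0.003]
wrist_force: [-2.1, 2.8, 6.8]
gripper_width: 0.235
gripper_force: 35.6
```

{"op": "servo_tool", "data": {
  "increments": [
    [0, 0, 0, 0],
    [0, 0, 0, 0],
    [0, 0, 0, 0],
    [0, 0, -0.045, 0],
    [0, 0, -0.045, 0]
  ],
  "gripper": 0.6
}}

```text
clock: 10.45
eef_pos: [0.5678, -0.3095, 0.1094]
eef_rot: [-3.138, -0.055, 0.008]
wrist_force: [1.0, -0.7, 0.3]
gripper_width: 0.599
gripper_force: 0.0
```

```bash
python3 - <<'E'
from m import *
from p import plan
c=snap('scene'); X=cloud(c); np.savez('/tmp/s4.npz',**c)
P=X.reshape(-1,3); d=P[(abs(P[:,0]-.57)<.04)&(abs(P[:,1]+.31)<.04)&(P[:,2]>.03)&(P[:,2]<.09)]; print('weight',len(d),d.mean(0) if len(d) else 0,d[:,2].max() if len(d) else 0)
d=P[(abs(P[:,0]-.652)<.03)&(abs(P[:,1]+.0415)<.03)&(P[:,2]>.07)&(P[:,2]<.09)]; print('plug',len(d),d.mean(0),d.min(0),d.max(0))
plan(([.5702,-.31,.115],-15),([.652,-.0415,.115],-15),([.652,-.0415,.038],-15,.035))
E
```

```text
weight 106 [ 0.57940345 -0.30358466  0.04348542] 0.05755571833896472
plug 123 [ 0.6583404  -0.03766631  0.07768528] [ 0.64098226 -0.05413179  0.07007685] [ 0.67527991 -0.02595833  0.08496036]
14 [[0, 0, 0, 5.7], [0, 0, 0, 5.7], [0, 0, 0, 5.7], [-0.0039, -0.0019, 0.0054, 0], [0.001, -0.04, -0.0, 0], [0.001, -0.04, -0.0, 0], [0.001, -0.04, -0.0, 0], [0.002, -0.04, -0.0, 0], [0.001, -0.04, -0.0, 0], [0.002, -0.04, -0.0, 0], [0.0011, -0.0405, -0.0, 0], [-0.0, 0.0, 0.026, 0], [-0.0, 0.0, 0.025, 0], [-0.0, 0.0, 0.026, 0]] end [ 0.652  -0.0415  0.038 ] -15.1
```

{"op": "servo_tool", "data": {
  "increments": [
    [0, 0, 0, 5.7],
    [0, 0, 0, 5.7],
    [0, 0, 0, 5.7],
    [0.001, -0.04, 0, 0],
    [0.001, -0.04, 0, 0],
    [0.001, -0.04, 0, 0],
    [0.002, -0.04, 0, 0],
    [0.001, -0.04, 0, 0],
    [0.002, -0.04, 0, 0],
    [0.001, -0.04, 0, 0],
    [0, 0, 0, 0],
    [0, 0, 0, 0]
  ]
}}

```text
clock: 11.7
eef_pos: [0.6513, -0.0418, 0.1108]
eef_rot: [3.114, -0.409, -0.001]
wrist_force: [0.5, -0.4, -0.2]
gripper_width: 0.599
gripper_force: 0.0
```

```bash
python3 - <<'E'
from p import *
plan(([.652,-.0415,.11],-15),([.652,-.0415,.038],-15,.035))
E
```

```text
4 [[0.0006, -0.0004, 0.0008, 0], [0.0, -0.0, 0.024, 0], [0.0, -0.0, 0.024, 0], [0.0, -0.0, 0.024, 0]] end [ 0.652  -0.0415  0.038 ] -15.0
```

{"op": "servo_tool", "data": {
  "increments": [
    [0, 0, 0.024, 0],
    [0, 0, 0.024, 0],
    [0, 0, 0.015, 0],
    [0, 0, 0.008, 0],
    [0, 0, 0, 0]
  ]
}}

```text
clock: 12.2
eef_pos: [0.65, -0.0434, 0.0387]
eef_rot: [3.114, -0.414, -0.004]
wrist_force: [0.3, 0.5, 0.7]
gripper_width: 0.604
gripper_force: 0.0
```

{"op": "servo_tool", "data": {
  "increments": [
    [0, 0, 0, 0],
    [0, 0, 0, 0],
    [0, 0, 0, 0],
    [0, 0, 0, 0],
    [0, 0, 0, 0]
  ],
  "gripper": 0
}}

```text
clock: 12.7
eef_pos: [0.6519, -0.0426, 0.0411]
eef_rot: [-3.114, 0.412, -0.002]
wrist_force: [-0.4, 0.3, 2.1]
gripper_width: 0.248
gripper_force: 30.0
```

```bash
python3 - <<'E'
from p import *
p,f=pose(); print(p,f,bot.get_state()['gripper_width'])
plan(([p[0],p[1],p[2]+.07],f,.035),([.550,-.385,p[2]+.07],f),([.55,-.385,p[2]-.024],f,.035))
E
```

```text
[ 0.6519264  -0.04262131  0.04109869] -15.087815140797264 0.24815053832421338
13 [[0.0, 0.0, -0.035, 0], [0.0, 0.0, -0.035, 0], [-0.001, 0.045, 0.0, 0], [-0.001, 0.045, 0.0, 0], [-0.001, 0.045, 0.0, 0], [-0.001, 0.044, 0.0, 0], [-0.001, 0.045, 0.0, 0], [-0.001, 0.044, 0.0, 0], [-0.002, 0.045, 0.0, 0], [-0.0013, 0.0441, 0.0, 0], [0.0, 0.0, 0.031, 0], [0.0, 0.0, 0.032, 0], [0.0, 0.0, 0.031, 0]] end [ 0.55   -0.385   0.0171] -15.1
```

{"op": "servo_tool", "data": {
  "increments": [
    [0, 0, -0.035, 0],
    [0, 0, -0.035, 0],
    [-0.001, 0.045, 0, 0],
    [-0.001, 0.045, 0, 0],
    [-0.001, 0.045, 0, 0],
    [-0.001, 0.044, 0, 0],
    [-0.001, 0.045, 0, 0],
    [-0.001, 0.044, 0, 0],
    [-0.002, 0.045, 0, 0],
    [-0.001, 0.044, 0, 0],
    [0, 0, 0, 0],
    [0, 0, 0.031, 0],
    [0, 0, 0.032, 0],
    [0, 0, 0.02, 0],
    [0, 0, 0.01, 0],
    [0, 0, 0, 0],
    [0, 0, 0, 0]
  ]
}}

```text
clock: 14.4
eef_pos: [0.5503, -0.3848, 0.0178]
eef_rot: [3.114, -0.412, 0.001]
wrist_force: [0.6, 0.2, -1.1]
gripper_width: 0.245
gripper_force: 30.0
```

{"op": "servo_tool", "data": {
  "increments": [
    [0, 0, 0, 0],
    [0, 0, 0, 0],
    [0, 0, 0, 0],
    [0, 0, -0.045, 0],
    [0, 0, -0.045, 0],
    [0, 0, 0, 0]
  ],
  "gripper": 0.7
}}

```text
clock: 15.0
eef_pos: [0.5543, -0.3885, 0.1159]
eef_rot: [3.107, -0.412, 0.02]
wrist_force: [0.9, -0.6, 1.6]
gripper_width: 0.699
gripper_force: 0.0
```

```bash
python3 - <<'E'
from m import *
from p import *
c=snap('scene'); X=cloud(c); np.savez('/tmp/s5.npz',**c)
P=X.reshape(-1,3)
for n,a in(('weight',[.57,-.31]),('plug',[.55,-.385])):
    d=P[(abs(P[:,:2]-a).max(1)<.035)&(P[:,2]>.03)&(P[:,2]<.09)]; print(n,len(d),d.mean(0) if len(d) else 0,d[:,2].max() if len(d) else 0)
# unit geometry from scene cam: green floors
r,g,b=[c['pixels'][...,i].astype(int) for i in range(3)]
vis=(P[:,2]>.02)&(P[:,2]<.045)
G=((g>r+12)&(g>b+5)).ravel()&vis
Q=P[G]; 
q=np.array([w2u(p)[:2] for p in Q]); q=q[(abs(q[:,0])<60)&(abs(q[:,1])<160)]
h,e=np.histogram(q[:,1],bins=np.arange(-150,151,4)); print(dict(zip(e[:-1].astype(int),h)))
h,e=np.histogram(q[:,0],bins=np.arange(-50,51,3)); print(dict(zip(e[:-1].astype(int),h)))
# covers now (scene view): black bars
t=snap('top'); Xt=cloud(t); z=Xt[...,2]
roi=np.zeros(z.shape,bool); roi[235:310,190:480]=1
for s,Pp in comps(Xt,roi&(z>.03)&(z<.06),20): print(s[:4],rect(Pp),len(Pp))
np.savez('/tmp/t3.npz',**t)
E
```

```text
weight 106 [ 0.57973586 -0.30366525  0.04361891] 0.056750730553278964
plug 141 [ 0.55726034 -0.37805435  0.04426729] 0.057083520675692424
{np.int64(-150): np.int64(0), np.int64(-146): np.int64(0), np.int64(-142): np.int64(2), np.int64(-138): np.int64(7), np.int64(-134): np.int64(13), np.int64(-130): np.int64(11), np.int64(-126): np.int64(6), np.int64(-122): np.int64(11), np.int64(-118): np.int64(16), np.int64(-114): np.int64(18), np.int64(-110): np.int64(22), np.int64(-106): np.int64(16), np.int64(-102): np.int64(19), np.int64(-98): np.int64(15), np.int64(-94): np.int64(9), np.int64(-90): np.int64(4), np.int64(-86): np.int64(1), np.int64(-82): np.int64(4), np.int64(-78): np.int64(0), np.int64(-74): np.int64(0), np.int64(-70): np.int64(0), np.int64(-66): np.int64(2), np.int64(-62): np.int64(16), np.int64(-58): np.int64(13), np.int64(-54): np.int64(10), np.int64(-50): np.int64(11), np.int64(-46): np.int64(18), np.int64(-42): np.int64(25), np.int64(-38): np.int64(25), np.int64(-34): np.int64(22), np.int64(-30): np.int64(19), np.int64(-26): np.int64(17), np.int64(-22): np.int64(21), np.i
[... 1681 characters left out ...]
int64(4): np.int64(49), np.int64(7): np.int64(50), np.int64(10): np.int64(76), np.int64(13): np.int64(61), np.int64(16): np.int64(32), np.int64(19): np.int64(19), np.int64(22): np.int64(18), np.int64(25): np.int64(28), np.int64(28): np.int64(49), np.int64(31): np.int64(40), np.int64(34): np.int64(1), np.int64(37): np.int64(14), np.int64(40): np.int64(1), np.int64(43): np.int64(0), np.int64(46): np.int64(0)}
[225 252  15   7] (array([474.5, 316.8]), array([12.9, 36.1]), 11.8) 83
[318 268  15   9] (array([437.7,  84.8]), array([12.4, 35.7]), 15.1) 78
[391 271  16   8] (array([433.9, -98.1]), array([12.3, 36.1]), 14.8) 80
[417 285  15   9] (array([ 399.4, -160.7]), array([34.1, 13.1]), 75.1) 83
```

Both items stand in the tray. Cover 4 has been knocked to (0.399, -0.161). I'll take cover 3 first, into bay 2.

```bash
python3 - <<'E'
from p import *
plan(([.554,-.3885,.116],16),([.4337,-.0982,.10],16),([.4337,-.0982,.018],16,.03))
E
```

```text
15 [[0, 0, 0, -7.8], [0, 0, 0, -7.8], [0, 0, 0, -7.8], [0, 0, 0, -7.8], [0.0023, 0.0033, -0.0063, 0], [-0.005, -0.045, 0.002, 0], [-0.005, -0.045, 0.002, 0], [-0.005, -0.044, 0.002, 0], [-0.005, -0.045, 0.003, 0], [-0.005, -0.044, 0.002, 0], [-0.005, -0.045, 0.003, 0], [-0.0051, -0.0443, 0.002, 0], [0.0, 0.0, 0.027, 0], [0.0, 0.0, 0.028, 0], [0.0, 0.0, 0.027, 0]] end [ 0.4337 -0.0982  0.018 ] 16.1
```

{"op": "servo_tool", "data": {
  "increments": [
    [0, 0, 0, -7.8],
    [0, 0, 0, -7.8],
    [0, 0, 0, -7.8],
    [0, 0, 0, -7.8],
    [-0.005, -0.045, 0.002, 0],
    [-0.005, -0.045, 0.002, 0],
    [-0.005, -0.044, 0.002, 0],
    [-0.005, -0.045, 0.003, 0],
    [-0.005, -0.044, 0.002, 0],
    [-0.005, -0.045, 0.003, 0],
    [-0.005, -0.044, 0.002, 0],
    [0, 0, 0, 0],
    [0, 0, 0, 0],
    [0, 0, 0, 0]
  ]
}}

```text
clock: 16.5
eef_pos: [0.4297, -0.0955, 0.0908]
eef_rot: [3.11, 0.44, -0.0]
wrist_force: [0.7, -0.1, 0.3]
gripper_width: 0.7
gripper_force: 0.0
```

```bash
python3 - <<'E'
from p import *
print(pose())
plan(([.4337,-.0982,.10],16),([.4337,-.0982,.018],16,.03))
E
```

```text
(array([ 0.4297115 , -0.09552434,  0.0908282 ]), np.float64(16.0965110970467))
4 [[0.0031, 0.0037, -0.0092, 0], [-0.0, -0.0, 0.027, 0], [-0.0, -0.0, 0.028, 0], [-0.0, -0.0, 0.027, 0]] end [ 0.4337 -0.0982  0.018 ] 16.1
```

{"op": "servo_tool", "data": {
  "increments": [
    [0.003, 0.0037, 0, 0],
    [0, 0, 0.025, 0],
    [0, 0, 0.025, 0],
    [0, 0, 0.015, 0],
    [0, 0, 0.008, 0],
    [0, 0, 0, 0],
    [0, 0, 0, 0]
  ]
}}

```text
clock: 17.2
eef_pos: [0.4341, -0.0983, 0.0186]
eef_rot: [3.111, 0.439, 0.001]
wrist_force: [0.1, 0.5, -0.3]
gripper_width: 0.704
gripper_force: 0.0
```

{"op": "servo_tool", "data": {
  "increments": [
    [0, 0, 0, 0],
    [0, 0, 0, 0],
    [0, 0, 0, 0],
    [0, 0, 0, 0],
    [0, 0, 0, 0],
    [0, 0, -0.02, 0],
    [0, 0, -0.02, 0],
    [0, 0, -0.02, 0],
    [0, 0, -0.02, 0],
    [0, 0, 0, 0],
    [0, 0, 0, 0]
  ],
  "gripper": 0
}}

```text
clock: 18.3
eef_pos: [0.4332, -0.0976, 0.0978]
eef_rot: [3.111, 0.44, 0.0]
wrist_force: [-0.2, 0.7, -2.7]
gripper_width: 0.403
gripper_force: 30.0
```

```bash
python3 - <<'E'
from m import *
from p import *
c=snap('scene')
print(pose(),bot.get_state()['wrist_force'])
q=u2w(.011,-.037,0)
plan((q[:2]+[.10],2),(q[:2]+[.064],2,.02))
cv2.imwrite('pics/s6.png',cv2.resize(c['pixels'][150:350,200:460,::-1],(780,600)))
E
```

```text
(array([ 0.43247761, -0.09737449,  0.09711835]), np.float64(16.10723095903896)) [-0.90126309  1.08889603 -1.98454331]
10 [[0, 0, 0, 7.1], [0, 0, 0, 7.1], [0.038, -0.008, -0.0, 0], [0.038, -0.008, -0.001, 0], [0.038, -0.008, -0.0, 0], [0.038, -0.008, -0.001, 0], [0.038, -0.008, -0.0, 0], [0.0375, -0.0082, -0.0009, 0], [0.0, -0.0, 0.018, 0], [0.0, -0.0, 0.018, 0]] end [ 0.6582 -0.0416  0.064 ] 1.9
```

View pics/s6.png

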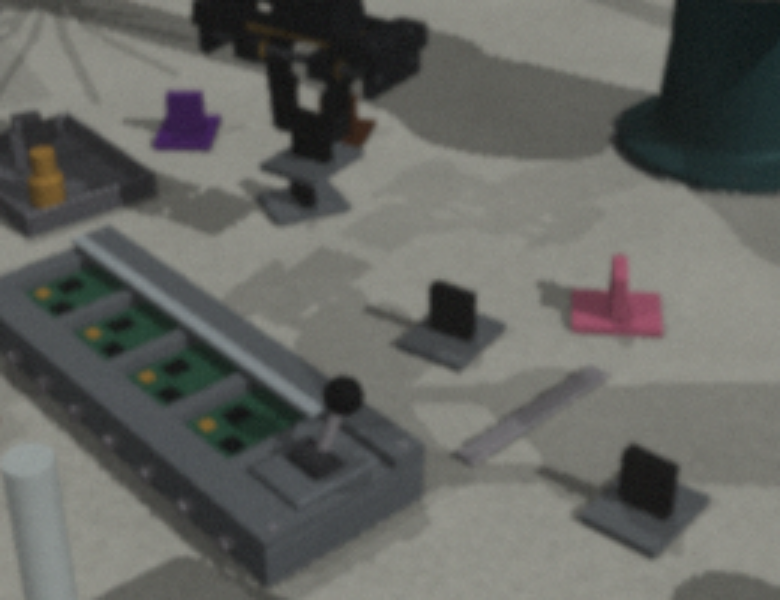

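{"op": "servo_tool", "data": {
  "increments": [
    [0, 0, 0, 7.1],
    [0, 0, 0, 7.1],
    [0.038, -0.008, 0, 0],
    [0.038, -0.008, 0, 0],
    [0.038, -0.008, 0, 0],
    [0.038, -0.008, 0, 0],
    [0.038, -0.008, 0, 0],
    [0.0375, -0.008, 0, 0],
    [0, 0, 0, 0],
    [0, 0, 0, 0],
    [0, 0, 0, 0]
  ]
}}

```text
clock: 19.45
eef_pos: [0.6569, -0.0422, 0.0962]
eef_rot: [-3.141, -0.052, 0.006]
wrist_force: [-0.3, -1.1, -2.2]
gripper_width: 0.403
gripper_force: 30.0
```

```bash
python3 - <<'E'
from p import *
print(pose(),w2u(pose()[0]),bot.get_state()['gripper_width'])
q=u2w(.011,-.037,0)
plan((q[:2]+[.066],2,.02))
E
```

```text
(array([ 0.65690961, -0.04217324,  0.09621299]), np.float64(1.899287124584371)) [  9.6 -37.5  96.2] 0.4032672608465322
2 [[0.001, -0.0, 0.015, 0], [0.0004, -0.0005, 0.0152, 0]] end [ 0.6583 -0.0416  0.066 ] 1.9
```

{"op": "servo_tool", "data": {
  "increments": [
    [0.001, 0, 0.015, 0],
    [0.0005, -0.0005, 0.015, 0],
    [0, 0, 0.004, 0],
    [0, 0, 0.003, 0],
    [0, 0, 0.002, 0],
    [0, 0, 0.002, 0],
    [0, 0, 0.001, 0],
    [0, 0, 0, 0],
    [0, 0, 0, 0]
  ]
}}

```text
clock: 20.35
eef_pos: [0.6611, -0.0416, 0.0568]
eef_rot: [3.141, 0.052, 0.002]
wrist_force: [1.0, -0.9, 1.3]
gripper_width: 0.405
gripper_force: 30.0
```

```bash
python3 - <<'E'
from m import *
from p import *
c=snap('scene')
print(pose(),w2u(pose()[0]),bot.get_state()['wrist_force'])
cv2.imwrite('pics/s7.png',cv2.resize(c['pixels'][210:310,200:330,::-1],(780,600),interpolation=cv2.INTER_CUBIC))
E
```

```text
(array([ 0.66104866, -0.04162897,  0.05677001]), np.float64(1.9053617475089366)) [ 13.8 -37.1  56.8] [-1.15342804 -0.64158392  0.73919847]
```

View pics/s7.png

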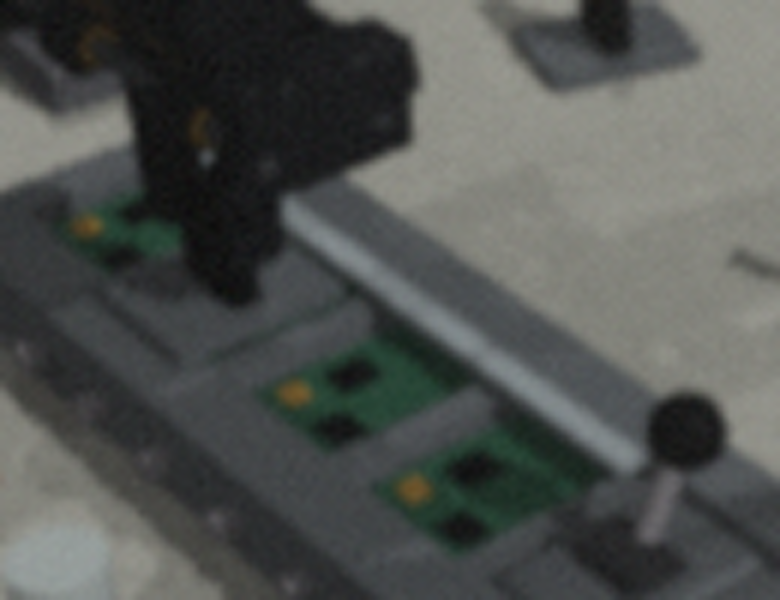

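{"op": "servo_tool", "data": {
  "increments": [
    [-0.003, 0, 0.001, 0],
    [0, 0, 0.001, 0],
    [0, 0, 0.001, 0],
    [0, 0, 0.001, 0],
    [0, 0, 0, 0],
    [0, 0, 0, 0]
  ]
}}

```text
clock: 21.0
eef_pos: [0.6583, -0.0418, 0.0553]
eef_rot: [3.141, 0.052, 0.003]
wrist_force: [-5.6, -0.3, 12.4]
gripper_width: 0.406
gripper_force: 30.0
```

{"op": "servo_tool", "data": {
  "increments": [
    [0, 0, 0.002, 0],
    [0, 0, 0.001, 0],
    [0, 0, 0, 0],
    [0, 0, 0, 0]
  ]
}}

```text
clock: 21.4
eef_pos: [0.6566, -0.0419, 0.0521]
eef_rot: [3.141, 0.052, -0.003]
wrist_force: [-10.2, 0.7, 16.0]
gripper_width: 0.403
gripper_force: 30.0
```

```bash
python3 - <<'E'
from m import *
from p import *
c=snap('scene');X=cloud(c)
print(pose(),w2u(pose()[0]),bot.get_state()['wrist_force'])
P=X.reshape(-1,3);a=np.radians(YAW);d=P[:,:2]-U;q=np.c_[d[:,0]*np.cos(a)+d[:,1]*np.sin(a),-d[:,0]*np.sin(a)+d[:,1]*np.cos(a),P[:,2]]*1000
for x in range(-30,56,5):
    k=(abs(q[:,0]-x)<2.5)&(q[:,1]>-37)&(q[:,1]<-11)&(q[:,2]<60)&(q[:,2]>20)
    if k.sum(): print(x,k.sum(),np.median(q[k,2]).round(1))
E
```

```text
(array([ 0.65655069, -0.0418665 ,  0.05210839]), np.float64(1.9090268465511036)) [  9.3 -37.2  52.1] [-10.09986005   0.3066283   15.48342757]
-30 26 40.8
-25 14 47.1
-20 14 38.9
-15 11 39.7
-10 12 40.7
-5 13 41.3
0 10 41.2
5 13 42.9
10 17 46.8
15 36 51.1
20 19 44.3
25 18 44.6
30 14 45.3
35 16 45.8
40 15 46.3
45 29 45.8
50 19 40.5
55 18 40.5
```

{"op": "servo_tool", "data": {
  "increments": [
    [-0.003, 0, 0, 0],
    [-0.003, 0, 0, 0],
    [-0.003, 0, 0, 0],
    [0, 0, 0, 0],
    [0, 0, 0, 0]
  ]
}}

```text
clock: 21.95
eef_pos: [0.6512, -0.0422, 0.0519]
eef_rot: [3.141, 0.052, 0.009]
wrist_force: [2.3, 0.1, 8.1]
gripper_width: 0.407
gripper_force: 30.0
```

{"op": "servo_tool", "data": {
  "increments": [
    [-0.003, 0, 0, 0],
    [-0.003, 0, 0, 0],
    [-0.002, 0, 0, 0],
    [0, 0, 0, 0],
    [0, 0, 0, 0]
  ]
}}

```text
clock: 22.45
eef_pos: [0.6436, -0.0425, 0.0517]
eef_rot: [3.14, 0.052, 0.01]
wrist_force: [3.5, 1.2, 6.1]
gripper_width: 0.405
gripper_force: 30.0
```

{"op": "servo_tool", "data": {
  "increments": [
    [0, 0, 0.001, 0],
    [0, 0, 0.001, 0],
    [0, 0, 0.001, 0],
    [0, 0, 0.001, 0],
    [0, 0, 0.001, 0],
    [0, 0, 0, 0],
    [0, 0, 0, 0]
  ]
}}

```text
clock: 23.15
eef_pos: [0.6464, -0.0424, 0.0489]
eef_rot: [3.14, 0.052, 0.019]
wrist_force: [4.9, 1.3, 10.4]
gripper_width: 0.405
gripper_force: 30.0
```

```bash
cat > prof.py <<'E'
from m import *
from p import *
def prof(y0,y1,show=True):
    c=snap('scene');X=cloud(c)
    print(pose()[0].round(4),w2u(pose()[0]),bot.get_state()['wrist_force'].round(1))
    P=X.reshape(-1,3);a=np.radians(YAW);d=P[:,:2]-U;q=np.c_[d[:,0]*np.cos(a)+d[:,1]*np.sin(a),-d[:,0]*np.sin(a)+d[:,1]*np.cos(a),P[:,2]]*1000
    o=[]
    for x in range(-35,61,5):
        k=(abs(q[:,0]-x)<2.5)&(q[:,1]>y0)&(q[:,1]<y1)&(q[:,2]<60)&(q[:,2]>20)
        if k.sum()>4: o.append((x,int(k.sum()),float(np.median(q[k,2]).round(1))))
    print(o); return c
E
python3 -c "
from prof import *
prof(-37,-14)"
```

```text
[ 0.6464 -0.0424  0.049 ] [ -0.9 -37.4  49. ] [ 6.4  0.9 10. ]
[(-35, 9, 46.9), (-30, 22, 47.0), (-25, 16, 40.5), (-20, 16, 39.6), (-15, 12, 39.2), (-10, 6, 39.3), (-5, 8, 43.5), (0, 15, 43.6), (5, 40, 47.7), (10, 12, 40.1), (15, 14, 40.4), (20, 11, 40.7), (25, 16, 40.9), (30, 14, 41.3), (35, 13, 40.2), (40, 14, 40.3), (45, 13, 40.5), (50, 13, 40.8), (55, 14, 41.1), (60, 14, 40.8)]
```

{"op": "servo_tool", "data": {
  "increments": [
    [0, 0, 0.001, 0],
    [0, 0, 0, 0],
    [0, 0, 0, 0]
  ]
}}

```text
clock: 23.5
eef_pos: [0.6469, -0.0424, 0.0483]
eef_rot: [3.14, 0.052, 0.021]
wrist_force: [5.1, 1.4, 11.5]
gripper_width: 0.409
gripper_force: 30.0
```

{"op": "servo_tool", "data": {
  "increments": [
    [0, 0, 0, 0],
    [0, 0, 0, 0],
    [0, 0, 0, 0],
    [0, 0, -0.03, 0],
    [0, 0, -0.03, 0],
    [0, 0, 0, 0],
    [0, 0, 0, 0]
  ],
  "gripper": 0.6
}}

```text
clock: 24.2
eef_pos: [0.6405, -0.0423, 0.1031]
eef_rot: [3.141, 0.052, 0.0]
wrist_force: [0.5, -1.3, -0.2]
gripper_width: 0.601
gripper_force: 0.0
```

```bash
cat >> prof.py <<'E'
def bars(lo=.055,hi=.09,ur=True):
    """bar tops in bays, unit frame, from both cameras"""
    for n in('scene','top'):
        c=snap(n);X=cloud(c);P=X.reshape(-1,3);a=np.radians(YAW);d=P[:,:2]-U
        q=np.c_[d[:,0]*np.cos(a)+d[:,1]*np.sin(a),-d[:,0]*np.sin(a)+d[:,1]*np.cos(a),P[:,2]]*1000
        dark=c['pixels'].reshape(-1,3).astype(int).sum(1)<130
        for i in range(4):
            yc=-111+74*i
            k=dark&(abs(q[:,1]-yc)<28)&(abs(q[:,0])<30)&(q[:,2]>lo*1000)&(q[:,2]<hi*1000)
            if k.sum()>10: print(n,'bay',i+1,k.sum(),'x',np.percentile(q[k,0],[3,50,97]).round(1),'y-yc',(np.percentile(q[k,1],[3,50,97])-yc).round(1),'ztop',np.percentile(q[k,2],90).round(1))
E
python3 -c "
from prof import *
c=prof(-37,-14); bars()
cv2.imwrite('pics/s8.png',cv2.resize(c['pixels'][210:310,200:330,::-1],(780,600),interpolation=cv2.INTER_CUBIC))"
```

```text
[ 0.6395 -0.0422  0.1019] [ -7.8 -36.9 101.9] [0.4 0.1 0.4]
[(-35, 7, 47.4), (-30, 21, 39.9), (-25, 18, 42.8), (-20, 13, 38.3), (-15, 14, 38.6), (-10, 6, 37.8), (-5, 14, 46.0), (0, 20, 47.5), (5, 44, 45.3), (10, 10, 39.2), (15, 15, 38.6), (20, 15, 38.9), (25, 14, 38.6), (30, 15, 38.6), (35, 8, 37.9), (40, 10, 40.7), (45, 15, 40.7), (50, 11, 40.5), (55, 15, 40.8), (60, 16, 40.8)]
scene bay 2 131 x [-5.2  4.1  6.1] y-yc [-15.9   7.5  19. ] ztop 77.4
```

View pics/s8.png

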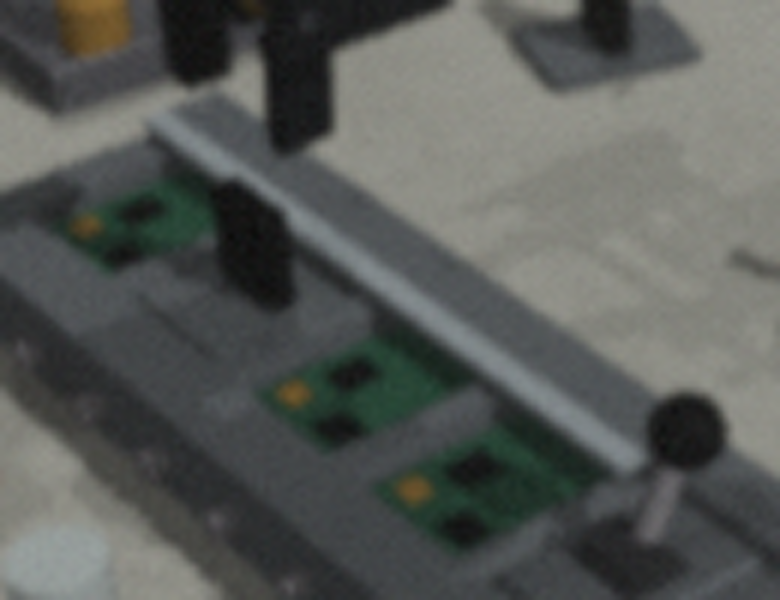

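Cover 3 is flat in bay 2: bar centred, profile level. Next is cover 2, into bay 3.

```bash
python3 - <<'E'
from p import *
q=[.4376,.0848]
plan((q+[.10],16.5))
E
```

```text
8 [[0, 0, 0, -7.3], [0, 0, 0, -7.3], [-0.026, -0.03, 0.0, 0], [-0.026, -0.03, 0.0, 0], [-0.026, -0.03, 0.0, 0], [-0.026, -0.03, 0.0, 0], [-0.026, -0.029, 0.001, 0], [-0.027, -0.0299, 0.0, 0]] end [0.4376 0.0848 0.1   ] 16.5
```

{"op": "servo_tool", "data": {
  "increments": [
    [0, 0, 0, -7.3],
    [0, 0, 0, -7.3],
    [-0.026, -0.03, 0, 0],
    [-0.026, -0.03, 0, 0],
    [-0.026, -0.03, 0, 0],
    [-0.026, -0.03, 0, 0],
    [-0.026, -0.03, 0, 0],
    [-0.027, -0.03, 0, 0],
    [0, 0, 0, 0],
    [0, 0, 0, 0],
    [0, 0, 0, 0]
  ],
  "gripper": 0.7
}}

```text
clock: 25.45
eef_pos: [0.4397, 0.0855, 0.103]
eef_rot: [3.109, 0.451, 0.0]
wrist_force: [0.8, 0.3, 0.0]
gripper_width: 0.701
gripper_force: 0.0
```

```bash
python3 - <<'E'
from p import *
print(pose())
q=[.4376,.0848]
plan((q+[.10],16.5),(q+[.0186],16.5,.03))
E
```

```text
(array([0.43966743, 0.08548451, 0.10298838]), np.float64(16.500492650722585))
4 [[-0.0022, 0.0001, 0.003, 0], [0.0, -0.0, 0.027, 0], [0.0, -0.0, 0.027, 0], [0.0, -0.0, 0.0274, 0]] end [0.4376 0.0848 0.0186] 16.5
```

{"op": "servo_tool", "data": {
  "increments": [
    [-0.002, 0, 0.003, 0],
    [0, 0, 0.025, 0],
    [0, 0, 0.025, 0],
    [0, 0, 0.02, 0],
    [0, 0, 0.0115, 0],
    [0, 0, 0, 0],
    [0, 0, 0, 0]
  ]
}}

```text
clock: 26.15
eef_pos: [0.4377, 0.085, 0.0189]
eef_rot: [-3.109, -0.45, -0.0]
wrist_force: [-0.2, 0.2, 0.5]
gripper_width: 0.697
gripper_force: 0.0
```

{"op": "servo_tool", "data": {
  "increments": [
    [0, 0, 0, 0],
    [0, 0, 0, 0],
    [0, 0, 0, 0],
    [0, 0, 0, 0],
    [0, 0, 0, 0],
    [0, 0, -0.02, 0],
    [0, 0, -0.02, 0],
    [0, 0, -0.02, 0],
    [0, 0, -0.02, 0],
    [0, 0, 0, 0],
    [0, 0, 0, 0]
  ],
  "gripper": 0
}}

```text
clock: 27.25
eef_pos: [0.4368, 0.0852, 0.0984]
eef_rot: [3.109, 0.451, 0.0]
wrist_force: [-0.5, -0.2, -2.4]
gripper_width: 0.407
gripper_force: 30.0
```

```bash
python3 - <<'E'
from p import *
print(pose())
q=u2w(.013,.037,0)[:2]
plan((q+[.10],2),(q+[.066],2,.02))
E
```

```text
(array([0.4368428 , 0.08517447, 0.09835012]), np.float64(16.510402407082115))
10 [[0, 0, 0, 7.3], [0, 0, 0, 7.3], [0.036, 0.01, -0.0, 0], [0.037, 0.01, -0.0, 0], [0.036, 0.01, -0.0, 0], [0.037, 0.01, -0.001, 0], [0.036, 0.01, -0.0, 0], [0.037, 0.0101, -0.0006, 0], [-0.0, -0.0, 0.017, 0], [-0.0, -0.0, 0.017, 0]] end [0.6577 0.0324 0.066 ] 1.9
```

{"op": "servo_tool", "data": {
  "increments": [
    [0, 0, 0, 7.3],
    [0, 0, 0, 7.3],
    [0.036, 0.01, 0, 0],
    [0.037, 0.01, 0, 0],
    [0.036, 0.01, 0, 0],
    [0.037, 0.01, 0, 0],
    [0.036, 0.01, 0, 0],
    [0.037, 0.01, 0, 0],
    [0, 0, 0, 0],
    [0, 0, 0, 0],
    [0, 0, 0, 0]
  ]
}}

```text
clock: 28.35
eef_pos: [0.6556, 0.0327, 0.0966]
eef_rot: [-3.141, -0.052, 0.007]
wrist_force: [0.1, 0.5, -2.5]
gripper_width: 0.405
gripper_force: 30.0
```

```bash
python3 - <<'E'
from p import *
print(pose(),w2u(pose()[0]))
q=u2w(.013,.037,0)[:2]
plan((q+[.06],2,.02))
E
```

```text
(array([0.65558576, 0.03268502, 0.09659471]), np.float64(1.9099147983608202)) [10.9 37.3 96.6]
2 [[0.001, 0.0, 0.018, 0], [0.0011, 0.0003, 0.0186, 0]] end [0.6577 0.0325 0.06  ] 1.9
```

{"op": "servo_tool", "data": {
  "increments": [
    [0.001, 0, 0.018, 0],
    [0.001, 0, 0.018, 0],
    [0, 0, 0.002, 0],
    [0, 0, 0.002, 0],
    [0, 0, 0.002, 0],
    [0, 0, 0.002, 0],
    [0, 0, 0.002, 0],
    [0, 0, 0.002, 0],
    [0, 0, 0.0015, 0],
    [0, 0, 0, 0],
    [0, 0, 0, 0]
  ]
}}

```text
clock: 29.45
eef_pos: [0.6587, 0.0327, 0.0547]
eef_rot: [-3.141, -0.053, 0.004]
wrist_force: [-16.5, -0.8, 27.5]
gripper_width: 0.405
gripper_force: 30.0
```

```bash
python3 -c "
from prof import *
prof(37,60)"
```

```text
[0.6587 0.0327 0.0547] [14.  37.2 54.7] [-16.8   0.1  27.4]
[(-35, 18, 47.3), (-30, 32, 45.7), (-25, 10, 46.8), (-20, 8, 42.3), (-15, 13, 43.5), (-10, 15, 43.2), (-5, 12, 43.9), (0, 11, 44.3), (5, 7, 45.6), (10, 13, 49.4), (15, 16, 49.3), (20, 43, 48.6), (25, 18, 45.3), (30, 15, 44.9), (35, 15, 46.6), (40, 15, 46.3), (45, 17, 46.5), (50, 31, 42.7), (55, 16, 40.6), (60, 18, 40.3)]
```

{"op": "servo_tool", "data": {
  "increments": [
    [-0.003, 0, 0.001, 0],
    [-0.002, 0, 0.001, 0],
    [0, 0, 0, 0],
    [0, 0, 0, 0]
  ]
}}

```text
clock: 29.9
eef_pos: [0.6569, 0.0326, 0.0525]
eef_rot: [-3.141, -0.052, -0.007]
wrist_force: [-7.2, 0.1, 19.4]
gripper_width: 0.41
gripper_force: 30.0
```

```bash
python3 -c "
from prof import *
prof(37,60)"
```

```text
[0.6568 0.0326 0.0524] [12.1 37.2 52.4] [-7.6 -0.3 17.1]
[(-35, 18, 47.4), (-30, 33, 46.5), (-25, 19, 45.0), (-20, 5, 38.3), (-15, 16, 39.2), (-10, 15, 39.8), (-5, 10, 40.4), (0, 9, 41.2), (5, 8, 42.4), (10, 13, 47.9), (15, 19, 49.8), (20, 41, 48.2), (25, 15, 44.4), (30, 14, 45.3), (35, 15, 45.9), (40, 14, 46.4), (45, 15, 47.2), (50, 30, 43.4), (55, 19, 41.1), (60, 15, 40.8)]
```

{"op": "servo_tool", "data": {
  "increments": [
    [-0.003, 0, 0, 0],
    [-0.003, 0, 0, 0],
    [-0.003, 0, 0, 0],
    [-0.003, 0, 0, 0],
    [-0.002, 0, 0, 0],
    [-0.001, 0, 0, 0],
    [0, 0, 0, 0],
    [0, 0, 0, 0]
  ]
}}

```text
clock: 30.75
eef_pos: [0.6458, 0.032, 0.0521]
eef_rot: [3.141, 0.052, 0.02]
wrist_force: [4.1, 0.0, 7.6]
gripper_width: 0.404
gripper_force: 30.0
```

{"op": "servo_tool", "data": {
  "increments": [
    [-0.002, 0, 0, 0],
    [-0.002, 0, 0, 0],
    [0, 0, 0.001, 0],
    [0, 0, 0.001, 0],
    [0, 0, 0.001, 0],
    [0, 0, 0.001, 0],
    [0, 0, 0.001, 0],
    [0, 0, 0.001, 0],
    [0, 0, 0, 0],
    [0, 0, 0, 0]
  ]
}}

```text
clock: 31.75
eef_pos: [0.6451, 0.0319, 0.0486]
eef_rot: [3.141, 0.052, 0.03]
wrist_force: [7.2, 1.2, 13.7]
gripper_width: 0.403
gripper_force: 30.0
```

```bash
python3 -c "
from prof import *
prof(37,60)"
```

```text
[0.6451 0.0319 0.0486] [ 0.4 36.9 48.6] [ 7.5  0.8 12.8]
[(-35, 14, 48.5), (-30, 27, 47.1), (-25, 22, 39.4), (-20, 9, 38.5), (-15, 15, 38.8), (-10, 7, 39.9), (-5, 9, 40.7), (0, 14, 44.1), (5, 44, 46.5), (10, 16, 40.0), (15, 13, 39.9), (20, 16, 40.4), (25, 14, 41.0), (30, 17, 40.6), (35, 16, 39.8), (40, 15, 40.3), (45, 14, 39.8), (50, 18, 40.0), (55, 13, 40.1), (60, 15, 40.8)]
```

Same state as before release last time, so I'll release.

{"op": "servo_tool", "data": {
  "increments": [
    [0, 0, 0, 0],
    [0, 0, 0, 0],
    [0, 0, 0, 0],
    [0, 0, -0.03, 0],
    [0, 0, -0.03, 0],
    [0, 0, 0, 0],
    [0, 0, 0, 0]
  ],
  "gripper": 0.6
}}

```text
clock: 32.5
eef_pos: [0.6359, 0.0318, 0.1012]
eef_rot: [3.141, 0.052, 0.001]
wrist_force: [-0.4, 0.2, 0.1]
gripper_width: 0.603
gripper_force: 0.0
```

```bash
python3 -c "
from prof import *
prof(37,60); bars()
t=snap('top'); Xt=cloud(t); z=Xt[...,2]
roi=np.zeros(z.shape,bool); roi[235:320,190:480]=1
for s,Pp in comps(Xt,roi&(z>.03)&(z<.06),20): print(s[:4],rect(Pp),len(Pp))
plan(([.4744,.3168,.10],11))
"
```

```text
[0.6349 0.0317 0.1   ] [ -9.8  37.1 100. ] [ 0.1 -0.1 -0.3]
[(-35, 12, 48.8), (-30, 28, 47.9), (-25, 29, 39.9), (-20, 12, 38.3), (-15, 15, 38.1), (-10, 7, 38.3), (-5, 16, 44.1), (0, 20, 48.3), (5, 53, 48.8), (10, 17, 38.7), (15, 17, 38.6), (20, 16, 39.0), (25, 18, 38.7), (30, 15, 38.6), (35, 13, 38.7), (40, 12, 40.6), (45, 18, 40.8), (50, 14, 40.4), (55, 17, 40.4), (60, 17, 40.6)]
scene bay 2 126 x [-4.8  3.6  6.1] y-yc [-14.5   5.9  18.3] ztop 77.0
scene bay 3 147 x [-3.2  4.6  6.5] y-yc [-15.    6.9  19. ] ztop 78.8
[225 252  15   7] (array([474.1, 317.1]), array([12.3, 36.6]), 11.8) 82
[417 285  15   9] (array([ 399.7, -161.6]), array([34.8, 13.2]), 73.7) 82
[294 314   8   6] (array([321.9, 150.3]), array([16.5, 11.4]), 40.1) 27
10 [[0, 0, 0, -4.5], [0, 0, 0, -4.5], [-0.013, -0.039, -0.0, 0], [-0.013, -0.039, -0.0, 0], [-0.013, -0.039, -0.0, 0], [-0.013, -0.039, -0.0, 0], [-0.013, -0.039, -0.0, 0], [-0.013, -0.038, -0.0, 0], [-0.013, -0.039, -0.0, 0], [-0.0121, -0.0382, -0.0009, 0]] end [0.4744 0.3168 0.1   ] 10.9
```

{"op": "servo_tool", "data": {
  "increments": [
    [0, 0, 0, -4.5],
    [0, 0, 0, -4.5],
    [-0.013, -0.039, 0, 0],
    [-0.013, -0.039, 0, 0],
    [-0.013, -0.039, 0, 0],
    [-0.013, -0.039, 0, 0],
    [-0.013, -0.039, 0, 0],
    [-0.013, -0.038, 0, 0],
    [-0.013, -0.039, 0, 0],
    [-0.012, -0.038, 0, 0],
    [0, 0, 0, 0],
    [0, 0, 0, 0],
    [0, 0, 0, 0]
  ],
  "gripper": 0.7
}}

```text
clock: 34.0
eef_pos: [0.4761, 0.3158, 0.1004]
eef_rot: [3.126, 0.298, -0.002]
wrist_force: [-0.0, 0.6, 0.2]
gripper_width: 0.701
gripper_force: 0.0
```

```bash
python3 - <<'E'
from p import *
print(pose())
plan(([.4743,.317,.10],11),([.4743,.317,.0186],11,.03))
E
```

```text
(array([0.47608053, 0.31577244, 0.10041731]), np.float64(10.892102481794307))
4 [[-0.0015, -0.0015, 0.0004, 0], [-0.0, -0.0, 0.027, 0], [-0.0, -0.0, 0.027, 0], [-0.0, -0.0, 0.0274, 0]] end [0.4743 0.317  0.0186] 10.9
```

{"op": "servo_tool", "data": {
  "increments": [
    [-0.0015, -0.0015, 0.0003, 0],
    [0, 0, 0.025, 0],
    [0, 0, 0.025, 0],
    [0, 0, 0.02, 0],
    [0, 0, 0.0115, 0],
    [0, 0, 0, 0],
    [0, 0, 0, 0]
  ]
}}

```text
clock: 34.7
eef_pos: [0.475, 0.3176, 0.0198]
eef_rot: [-3.127, -0.297, -0.0]
wrist_force: [0.2, -0.4, -0.6]
gripper_width: 0.702
gripper_force: 0.0
```

{"op": "servo_tool", "data": {
  "increments": [
    [0, 0, 0, 0],
    [0, 0, 0, 0],
    [0, 0, 0, 0],
    [0, 0, 0, 0],
    [0, 0, 0, 0],
    [0, 0, -0.02, 0],
    [0, 0, -0.03, 0],
    [0, 0, -0.035, 0],
    [0, 0, -0.035, 0],
    [0, 0, 0, 0],
    [0, 0, 0, 0]
  ],
  "gripper": 0
}}

```text
clock: 35.8
eef_pos: [0.4745, 0.318, 0.1396]
eef_rot: [-3.127, -0.299, -0.002]
wrist_force: [0.1, -0.0, -1.2]
gripper_width: 0.406
gripper_force: 30.0
```

```bash
python3 - <<'E'
from p import *
print(pose())
q=u2w(.014,.111,0)[:2]
plan((q+[.14],2))
E
```

```text
(array([0.4745076 , 0.31802427, 0.13957749]), np.float64(10.909354605513691))
9 [[0, 0, 0, 4.5], [0, 0, 0, 4.5], [0.025, 0.031, -0.0, 0], [0.025, 0.031, -0.0, 0], [0.025, 0.031, -0.0, 0], [0.025, 0.031, -0.0, 0], [0.025, 0.031, -0.0, 0], [0.025, 0.031, -0.0, 0], [0.0245, 0.0315, -0.0004, 0]] end [0.6562 0.1065 0.14  ] 1.9
```

{"op": "servo_tool", "data": {
  "increments": [
    [0, 0, 0, 4.5],
    [0, 0, 0, 4.5],
    [0.025, 0.031, 0, 0],
    [0.025, 0.031, 0, 0],
    [0.025, 0.031, 0, 0],
    [0.025, 0.031, 0, 0],
    [0.025, 0.031, 0, 0],
    [0.025, 0.031, 0, 0],
    [0.0245, 0.0315, 0, 0],
    [0, 0, 0, 0],
    [0, 0, 0, 0],
    [0, 0, 0, 0]
  ]
}}

```text
clock: 37.0
eef_pos: [0.654, 0.1067, 0.1369]
eef_rot: [-3.141, -0.052, 0.007]
wrist_force: [0.8, 0.0, -2.3]
gripper_width: 0.4
gripper_force: 30.0
```

```bash
python3 - <<'E'
from p import *
print(pose(),w2u(pose()[0]),bot.get_state()['gripper_width'])
q=u2w(.013,.111,0)[:2]
plan((q+[.06],2,.02))
E
```

```text
(array([0.65402419, 0.10671036, 0.13690866]), np.float64(1.9150546995885005)) [ 11.9 111.4 136.9] 0.39981498311514163
4 [[0.0, 0.0, 0.019, 0], [0.0, 0.0, 0.019, 0], [0.001, 0.0, 0.019, 0], [0.0001, 0.0004, 0.0199, 0]] end [0.6551 0.1063 0.06  ] 1.9
```

{"op": "servo_tool", "data": {
  "increments": [
    [0, 0, 0.025, 0],
    [0, 0, 0.025, 0],
    [0, 0, 0.015, 0],
    [0, 0, 0.01, 0],
    [0, 0, 0.003, 0],
    [0, 0, 0.002, 0],
    [0, 0, 0.002, 0],
    [0, 0, 0.002, 0],
    [0, 0, 0.002, 0],
    [0, 0, 0.002, 0],
    [-0.002, 0, 0, 0],
    [0, 0, 0, 0]
  ]
}}

```text
clock: 38.2
eef_pos: [0.6562, 0.1065, 0.057]
eef_rot: [-3.141, -0.052, -0.008]
wrist_force: [-6.2, -1.0, 16.7]
gripper_width: 0.402
gripper_force: 30.0
```

```bash
python3 -c "
from prof import *
prof(111,134)"
```

```text
[0.6562 0.1065 0.057 ] [ 14.1 111.1  57. ] [-6.5 -1.1 17.2]
[(-35, 27, 47.9), (-30, 23, 47.7), (-25, 15, 46.7), (-20, 11, 44.1), (-15, 16, 44.7), (-10, 17, 44.3), (-5, 17, 44.8), (0, 13, 45.0), (5, 9, 44.3), (10, 16, 50.0), (15, 18, 49.2), (20, 47, 49.2), (25, 19, 45.3), (30, 19, 46.0), (35, 17, 46.5), (40, 18, 46.5), (45, 21, 46.7), (50, 31, 42.6), (55, 22, 39.6), (60, 18, 40.0)]
```

{"op": "servo_tool", "data": {
  "increments": [
    [-0.001, 0, 0.002, 0],
    [-0.001, 0, 0.002, 0],
    [-0.001, 0, 0.001, 0],
    [0, 0, 0, 0],
    [0, 0, 0, 0]
  ]
}}

```text
clock: 38.75
eef_pos: [0.6539, 0.1064, 0.0534]
eef_rot: [-3.14, -0.052, -0.01]
wrist_force: [-8.7, -0.5, 21.6]
gripper_width: 0.406
gripper_force: 30.0
```

```bash
python3 -c "
from prof import *
prof(111,134)"
```

```text
[0.6539 0.1064 0.0534] [ 11.8 111.1  53.4] [-8.9 -0.5 21.6]
[(-35, 27, 48.6), (-30, 34, 40.8), (-25, 23, 45.7), (-20, 12, 38.2), (-15, 16, 39.2), (-10, 13, 39.7), (-5, 14, 40.0), (0, 12, 41.3), (5, 8, 41.6), (10, 15, 46.7), (15, 16, 46.6), (20, 47, 49.9), (25, 16, 44.6), (30, 19, 45.5), (35, 18, 45.9), (40, 18, 46.7), (45, 17, 47.0), (50, 35, 42.9), (55, 24, 40.0), (60, 20, 40.5)]
```

{"op": "servo_tool", "data": {
  "increments": [
    [-0.003, 0, 0, 0],
    [-0.003, 0, 0, 0],
    [-0.003, 0, 0, 0],
    [-0.003, 0, 0, 0],
    [-0.003, 0, 0, 0],
    [-0.002, 0, 0, 0],
    [0, 0, 0, 0],
    [0, 0, 0, 0]
  ]
}}

```text
clock: 39.6
eef_pos: [0.6419, 0.1062, 0.0533]
eef_rot: [-3.139, -0.052, -0.026]
wrist_force: [6.3, 0.2, 11.3]
gripper_width: 0.403
gripper_force: 30.0
```

{"op": "servo_tool", "data": {
  "increments": [
    [0, 0, 0.001, 0],
    [0, 0, 0.001, 0],
    [0, 0, 0.001, 0],
    [0, 0, 0.001, 0],
    [0, 0, 0.001, 0],
    [0, 0, 0, 0],
    [0, 0, 0, 0]
  ]
}}

```text
clock: 40.3
eef_pos: [0.6447, 0.1064, 0.0503]
eef_rot: [-3.139, -0.052, -0.035]
wrist_force: [7.6, 0.4, 13.6]
gripper_width: 0.403
gripper_force: 30.0
```

```bash
python3 -c "
from prof import *
prof(111,134)"
```

```text
[0.6447 0.1064 0.0503] [  2.6 111.3  50.3] [ 8.7  0.8 13.8]
[(-35, 16, 48.5), (-30, 27, 47.7), (-25, 24, 40.5), (-20, 15, 38.8), (-15, 14, 39.1), (-10, 10, 39.5), (-5, 9, 40.5), (0, 17, 44.0), (5, 25, 48.2), (10, 37, 44.4), (15, 17, 41.1), (20, 18, 40.8), (25, 15, 41.0), (30, 17, 41.5), (35, 19, 42.0), (40, 20, 40.4), (45, 20, 40.4), (50, 18, 40.4), (55, 18, 40.3), (60, 21, 40.7)]
```

{"op": "servo_tool", "data": {
  "increments": [
    [-0.002, 0, 0, 0],
    [-0.002, 0, 0.001, 0],
    [0, 0, 0.001, 0],
    [0, 0, 0, 0]
  ]
}}

```text
clock: 40.75
eef_pos: [0.6428, 0.1064, 0.0498]
eef_rot: [-3.139, -0.052, -0.041]
wrist_force: [10.3, -0.1, 16.9]
gripper_width: 0.404
gripper_force: 30.0
```

{"op": "servo_tool", "data": {
  "increments": [
    [0, 0, 0, 0],
    [0, 0, 0, 0],
    [0, 0, 0, 0],
    [0, 0, -0.03, 0],
    [0, 0, -0.03, 0],
    [0, 0, 0, 0],
    [0, 0, 0, 0]
  ],
  "gripper": 0.6
}}

```text
clock: 41.45
eef_pos: [0.6299, 0.1054, 0.0993]
eef_rot: [-3.141, -0.052, -0.0]
wrist_force: [-0.4, 0.2, 0.3]
gripper_width: 0.596
gripper_force: 0.0
```

```bash
python3 -c "
from prof import *
prof(111,134); bars()
plan(([.3997,-.1612,.10],-15.5))
"
```

```text
[0.6289 0.1053 0.0981] [-13.2 110.8  98.1] [ 0.8 -0.1 -0.1]
[(-35, 16, 48.4), (-30, 27, 48.2), (-25, 36, 39.9), (-20, 16, 38.4), (-15, 11, 38.8), (-10, 9, 38.2), (-5, 18, 49.5), (0, 23, 48.4), (5, 62, 46.8), (10, 19, 38.7), (15, 20, 38.3), (20, 17, 38.4), (25, 18, 38.4), (30, 14, 38.0), (35, 16, 37.8), (40, 16, 40.0), (45, 17, 40.4), (50, 20, 40.4), (55, 18, 40.5), (60, 21, 40.5)]
scene bay 2 131 x [-4.9  3.8  6.1] y-yc [-16.3   6.3  18.9] ztop 77.0
scene bay 3 151 x [-4.1  4.5  6.4] y-yc [-15.    5.9  19. ] ztop 78.9
scene bay 4 171 x [-3.4  4.1  6.3] y-yc [-14.6   5.5  19. ] ztop 78.7
top bay 2 82 x [-7.7 -4.3  2.2] y-yc [-16.    0.5  16. ] ztop 80.6
11 [[0, 0, 0, 5.8], [0, 0, 0, 5.8], [0, 0, 0, 5.8], [-0.019, 0.04, -0.0, 0], [-0.019, 0.04, -0.0, 0], [-0.019, 0.04, -0.0, 0], [-0.018, 0.04, -0.001, 0], [-0.019, 0.039, -0.0, 0], [-0.018, 0.04, -0.001, 0], [-0.019, 0.039, -0.0, 0], [-0.0181, 0.0398, -0.0008, 0]] end [ 0.3997 -0.1612  0.1   ] -15.5
```

{"op": "servo_tool", "data": {
  "increments": [
    [0, 0, 0, 5.8],
    [0, 0, 0, 5.8],
    [0, 0, 0, 5.8],
    [-0.019, 0.04, 0, 0],
    [-0.019, 0.04, 0, 0],
    [-0.019, 0.04, 0, 0],
    [-0.018, 0.04, 0, 0],
    [-0.019, 0.039, 0, 0],
    [-0.018, 0.04, 0, 0],
    [-0.019, 0.039, 0, 0],
    [-0.018, 0.04, 0, 0],
    [0, 0, 0, 0],
    [0, 0, 0, 0],
    [0, 0, 0, 0]
  ],
  "gripper": 0.7
}}

```text
clock: 43.0
eef_pos: [0.4017, -0.1606, 0.0989]
eef_rot: [-3.112, 0.423, 0.001]
wrist_force: [0.1, -0.1, 0.4]
gripper_width: 0.703
gripper_force: 0.0
```

```bash
python3 - <<'E'
from m import *
from p import *
c=snap('scene');X=cloud(c);P=X.reshape(-1,3)
k=(np.linalg.norm(P[:,:2]-[.3997,-.1612],axis=1)<.045)&(P[:,2]>.02)&(P[:,2]<.058)&(c['pixels'].reshape(-1,3).sum(1)<150)
print('bar',k.sum(),P[k].mean(0) if k.sum() else 0)
print(pose())
q=[.3997,-.1612]
plan((q+[.10],-15.5),(q+[.0186],-15.5,.03))
E
```

```text
bar 85 [ 0.40474358 -0.1538383   0.03606029]
(array([ 0.4019676 , -0.16041336,  0.09901661]), np.float64(-15.430396539405054))
4 [[-0.002, 0.0014, -0.001, 0], [0.0, -0.0, 0.027, 0], [0.0, -0.0, 0.027, 0], [0.0, -0.0, 0.0274, 0]] end [ 0.3997 -0.1612  0.0186] -15.4
```

{"op": "servo_tool", "data": {
  "increments": [
    [-0.002, 0.001, 0, 0],
    [0, 0, 0.025, 0],
    [0, 0, 0.025, 0],
    [0, 0, 0.02, 0],
    [0, 0, 0.0105, 0],
    [0, 0, 0, 0],
    [0, 0, 0, 0]
  ]
}}

```text
clock: 43.75
eef_pos: [0.3999, -0.1615, 0.0193]
eef_rot: [3.113, -0.422, 0.0]
wrist_force: [0.4, -0.3, 0.0]
gripper_width: 0.7
gripper_force: 0.0
```

{"op": "servo_tool", "data": {
  "increments": [
    [0, 0, 0, 0],
    [0, 0, 0, 0],
    [0, 0, 0, 0],
    [0, 0, 0, 0],
    [0, 0, 0, 0],
    [0, 0, -0.02, 0],
    [0, 0, -0.03, 0],
    [0, 0, -0.03, 0],
    [0, 0, 0, 0],
    [0, 0, 0, 0]
  ],
  "gripper": 0
}}

```text
clock: 44.75
eef_pos: [0.3994, -0.1618, 0.099]
eef_rot: [3.113, -0.424, 0.002]
wrist_force: [0.2, -0.3, -1.7]
gripper_width: 0.405
gripper_force: 30.0
```

```bash
python3 - <<'E'
from p import *
print(pose())
q=u2w(.014,-.111,0)[:2]
plan((q+[.10],2))
E
```

```text
(array([ 0.39943498, -0.1617598 ,  0.09896732]), np.float64(-15.502150008336862))
9 [[0, 0, 0, -5.8], [0, 0, 0, -5.8], [0, 0, 0, -5.8], [0.044, -0.006, -0.0, 0], [0.044, -0.006, -0.0, 0], [0.044, -0.006, -0.0, 0], [0.045, -0.007, -0.0, 0], [0.044, -0.006, -0.001, 0], [0.0448, -0.0065, -0.0, 0]] end [ 0.6638 -0.1155  0.1   ] 1.9
```

{"op": "servo_tool", "data": {
  "increments": [
    [0, 0, 0, -5.8],
    [0, 0, 0, -5.8],
    [0, 0, 0, -5.8],
    [0.044, -0.006, 0, 0],
    [0.044, -0.006, 0, 0],
    [0.044, -0.006, 0, 0],
    [0.045, -0.007, 0, 0],
    [0.044, -0.006, 0, 0],
    [0.045, -0.0065, 0, 0],
    [0, 0, 0, 0],
    [0, 0, 0, 0],
    [0, 0, 0, 0]
  ]
}}

```text
clock: 45.95
eef_pos: [0.6614, -0.1152, 0.0965]
eef_rot: [-3.14, -0.052, 0.007]
wrist_force: [0.6, -0.7, -1.1]
gripper_width: 0.404
gripper_force: 30.0
```

```bash
python3 - <<'E'
from p import *
print(pose(),w2u(pose()[0]),bot.get_state()['gripper_width'],bot.get_state()['wrist_force'])
q=u2w(.013,-.111,0)[:2]
plan((q+[.06],2,.02))
E
```

```text
(array([ 0.66142285, -0.11515039,  0.09646863]), np.float64(1.89806662055209)) [  11.6 -110.6   96.5] 0.4038695792843965 [ 0.62750594 -0.73331018 -1.11673519]
2 [[0.001, 0.0, 0.018, 0], [0.0004, 0.0004, 0.0185, 0]] end [ 0.6628 -0.1155  0.06  ] 1.9
```

{"op": "servo_tool", "data": {
  "increments": [
    [0, 0, 0.015, 0],
    [0, 0, 0.012, 0],
    [0, 0, 0.008, 0],
    [0, 0, 0.003, 0],
    [0, 0, 0.002, 0],
    [0, 0, 0.002, 0],
    [0, 0, 0.002, 0],
    [0, 0, 0.002, 0],
    [0, 0, 0.002, 0],
    [-0.002, 0, 0.002, 0],
    [-0.002, 0, 0.002, 0],
    [-0.001, 0, 0.001, 0],
    [0, 0, 0, 0],
    [0, 0, 0, 0]
  ]
}}

```text
clock: 47.35
eef_pos: [0.6613, -0.1156, 0.0525]
eef_rot: [3.14, 0.053, 0.008]
wrist_force: [-9.0, 3.1, 22.7]
gripper_width: 0.407
gripper_force: 30.0
```

```bash
python3 -c "
from prof import *
prof(-111,-88)"
```

```text
[ 0.6614 -0.1156  0.0525] [  11.5 -111.    52.5] [-9.1  3.2 23. ]
[(-35, 12, 46.8), (-30, 8, 46.8), (-25, 5, 46.7), (-15, 7, 39.8), (-10, 11, 40.1), (-5, 9, 40.9), (0, 8, 41.5), (5, 9, 44.6), (10, 12, 48.5), (15, 23, 51.3), (20, 16, 45.5), (25, 13, 45.2), (30, 11, 45.5), (35, 10, 46.3), (40, 12, 46.4), (45, 14, 46.5), (50, 22, 41.1), (55, 11, 40.9), (60, 12, 40.5)]
```

{"op": "servo_tool", "data": {
  "increments": [
    [-0.003, 0, 0, 0],
    [-0.003, 0, 0, 0],
    [-0.003, 0, 0, 0],
    [-0.003, 0, 0, 0],
    [-0.003, 0, 0, 0],
    [-0.002, 0, 0, 0],
    [0, 0, 0, 0],
    [0, 0, 0, 0]
  ]
}}

```text
clock: 48.2
eef_pos: [0.6492, -0.1173, 0.0524]
eef_rot: [3.138, 0.052, 0.024]
wrist_force: [5.7, 0.6, 11.1]
gripper_width: 0.402
gripper_force: 30.0
```

{"op": "servo_tool", "data": {
  "increments": [
    [0, 0, 0.001, 0],
    [0, 0, 0.001, 0],
    [-0.001, 0, 0.001, 0],
    [-0.001, 0, 0.001, 0],
    [-0.001, 0, 0.001, 0],
    [-0.001, 0, 0.001, 0],
    [0, 0, 0, 0]
  ]
}}

```text
clock: 48.9
eef_pos: [0.6503, -0.1178, 0.05]
eef_rot: [3.136, 0.052, 0.04]
wrist_force: [10.6, 1.2, 17.1]
gripper_width: 0.402
gripper_force: 30.0
```

```bash
python3 -c "
from prof import *
prof(-111,-88)"
```

```text
[ 0.6503 -0.1178  0.05  ] [   0.3 -112.9   50. ] [ 9.7  2.7 16.8]
[(-35, 10, 46.7), (-30, 7, 46.7), (-25, 6, 45.1), (-15, 9, 38.9), (-10, 6, 39.5), (-5, 9, 42.3), (0, 15, 46.4), (5, 31, 47.6), (10, 12, 41.3), (15, 11, 41.6), (20, 10, 42.0), (25, 9, 42.8), (30, 14, 42.6), (35, 14, 40.7), (40, 13, 40.5), (45, 14, 41.3), (50, 12, 40.2), (55, 13, 40.2), (60, 12, 40.6)]
```

{"op": "servo_tool", "data": {
  "increments": [
    [0, 0, 0.001, 0],
    [0, 0, 0.001, 0],
    [0, 0, 0, 0]
  ]
}}

```text
clock: 49.25
eef_pos: [0.6496, -0.1179, 0.0475]
eef_rot: [3.136, 0.052, 0.038]
wrist_force: [8.6, 0.8, 16.9]
gripper_width: 0.403
gripper_force: 30.0
```

{"op": "servo_tool", "data": {
  "increments": [
    [0, 0, 0, 0],
    [0, 0, 0, 0],
    [0, 0, 0, 0],
    [0, 0, -0.03, 0],
    [0, 0, -0.03, 0],
    [0, 0, 0, 0],
    [0, 0, 0, 0]
  ],
  "gripper": 0.6
}}

```text
clock: 49.95
eef_pos: [0.6378, -0.1162, 0.0978]
eef_rot: [3.141, 0.052, 0.0]
wrist_force: [1.0, -0.1, -0.1]
gripper_width: 0.6
gripper_force: 0.0
```

```bash
python3 -c "
from prof import *
for a in(-111,-37,37,111): c=prof(a,a+23)
bars()
cv2.imwrite('pics/s9.png',cv2.resize(c['pixels'][180:340,170:378,::-1],(780,600),interpolation=cv2.INTER_CUBIC))"
```

```text
[ 0.6369 -0.116   0.0966] [ -13.  -110.6   96.6] [-0.   0.3 -0.2]
[(-35, 14, 46.8), (-30, 7, 47.0), (-25, 6, 46.0), (-15, 7, 38.5), (-10, 7, 39.0), (-5, 17, 46.7), (0, 24, 48.9), (5, 34, 44.8), (10, 12, 38.0), (15, 11, 39.2), (20, 11, 39.1), (25, 13, 39.0), (30, 12, 38.9), (35, 7, 38.0), (40, 9, 40.8), (45, 12, 40.7), (50, 14, 40.8), (55, 11, 40.5), (60, 12, 40.7)]
[ 0.6363 -0.1159  0.0959] [ -13.5 -110.5   95.9] [ 0.5 -1.   0. ]
[(-35, 8, 47.2), (-30, 9, 48.0), (-25, 9, 45.2), (-20, 9, 38.9), (-15, 10, 38.9), (-10, 7, 39.4), (-5, 16, 45.5), (0, 19, 48.9), (5, 48, 47.2), (10, 9, 38.0), (15, 14, 38.8), (20, 14, 38.7), (25, 10, 39.0), (30, 15, 38.1), (35, 10, 38.3), (40, 13, 41.1), (45, 17, 40.3), (50, 15, 40.6), (55, 15, 41.1), (60, 12, 40.6)]
[ 0.6362 -0.1159  0.0956] [ -13.6 -110.5   95.6] [-0.6 -0.5 -0.6]
[(-35, 16, 49.1), (-30, 18, 47.9), (-25, 15, 45.4), (-20, 12, 39.2), (-15, 14, 38.1), (-10, 8, 38.5), (-5, 12, 43.5), (0, 23, 48.0), (5, 54, 48.2), (10, 15, 39.4), (15, 13, 39.0), (20, 18, 39.4), (25, 16, 38.7), (30, 14, 38.5), (35, 13, 38.8), (40, 17, 40.0), (45, 14, 40.1), (50, 
[... 210 characters left out ...]
 (-5, 15, 44.6), (0, 23, 47.3), (5, 63, 48.5), (10, 18, 38.3), (15, 21, 38.6), (20, 16, 38.4), (25, 23, 38.2), (30, 16, 38.2), (35, 15, 37.7), (40, 16, 39.9), (45, 18, 40.0), (50, 19, 40.5), (55, 20, 40.2), (60, 18, 40.4)]
scene bay 1 113 x [-5.1  3.2  5.7] y-yc [-12.8   8.2  18.5] ztop 77.3
scene bay 2 132 x [-5.4  3.9  6.1] y-yc [-16.4   6.6  19.4] ztop 77.1
scene bay 3 149 x [-3.9  4.6  6.6] y-yc [-14.8   8.2  18.8] ztop 78.3
scene bay 4 174 x [-4.4  4.1  6.6] y-yc [-14.3   7.5  19. ] ztop 78.6
top bay 2 26 x [-7.6 -3.   5.8] y-yc [ 8.2 11.5 16.7] ztop 78.7
top bay 3 81 x [-7.  -3.4  4.2] y-yc [-15.8   1.7  16.5] ztop 80.2
top bay 4 77 x [-7.3 -4.6  2.7] y-yc [-15.3  -0.3  14.8] ztop 80.2
```

View pics/s9.png

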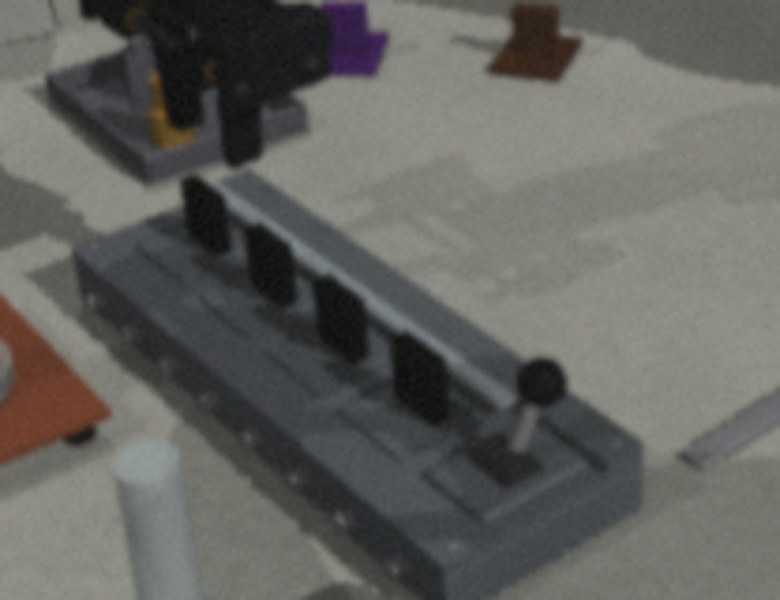

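All four covers are flat. Now I'll switch it back on.

```bash
python3 - <<'E'
from p import *
p,f=pose()
plan(([p[0],p[1],.14],f),([.572,.183,.14],f))
E
```

```text
8 [[0.0, 0.0, -0.0438, 0], [-0.008, -0.043, 0.0, 0], [-0.008, -0.043, 0.0, 0], [-0.008, -0.043, 0.0, 0], [-0.008, -0.043, 0.0, 0], [-0.008, -0.043, 0.0, 0], [-0.007, -0.043, 0.0, 0], [-0.0079, -0.043, 0.0, 0]] end [0.572 0.183 0.14 ] 1.9
```

{"op": "servo_tool", "data": {
  "increments": [
    [0, 0, -0.044, 0],
    [-0.008, -0.043, 0, 0],
    [-0.008, -0.043, 0, 0],
    [-0.008, -0.043, 0, 0],
    [-0.008, -0.043, 0, 0],
    [-0.008, -0.043, 0, 0],
    [-0.007, -0.043, 0, 0],
    [-0.008, -0.043, 0, 0],
    [0, 0, 0, 0],
    [0, 0, 0, 0],
    [0, 0, 0, 0]
  ],
  "gripper": 0
}}

```text
clock: 51.35
eef_pos: [0.5729, 0.1819, 0.1414]
eef_rot: [3.14, 0.052, -0.001]
wrist_force: [-0.1, -0.8, 0.2]
gripper_width: 0.002
gripper_force: 0.0
```

{"op": "servo_tool", "data": {
  "increments": [
    [0, 0, 0.03, 0],
    [0, 0, 0.03, 0],
    [0, 0, 0.015, 0],
    [0, 0, 0.005, 0],
    [0, 0, 0, 0],
    [0, 0, 0, 0]
  ]
}}

```text
clock: 51.95
eef_pos: [0.5742, 0.1827, 0.0631]
eef_rot: [-3.141, -0.051, -0.003]
wrist_force: [-0.5, 0.1, 0.9]
gripper_width: 0.002
gripper_force: 0.0
```

{"op": "servo_tool", "data": {
  "increments": [
    [0, 0, 0.003, 0],
    [0.01, 0, 0, 0],
    [0.01, 0, 0, 0],
    [0.01, 0, 0, 0],
    [0.01, 0, 0, 0],
    [0.01, 0, 0, 0],
    [0.01, 0, 0, 0],
    [0.005, 0, 0, 0],
    [0.003, 0, 0, 0],
    [0, 0, 0, 0]
  ]
}}

```text
clock: 52.95
eef_pos: [0.6401, 0.185, 0.0581]
eef_rot: [3.141, 0.052, -0.004]
wrist_force: [-3.0, -0.5, 0.2]
gripper_width: 0.005
gripper_force: 1.5
```

{"op": "servo_tool", "data": {
  "increments": [
    [0.003, 0, 0, 0],
    [0.003, 0, 0, 0],
    [0, 0, 0, 0],
    [0, 0, 0, 0]
  ]
}}

```text
clock: 53.35
eef_pos: [0.641, 0.185, 0.0576]
eef_rot: [3.14, 0.052, -0.019]
wrist_force: [-15.0, 0.3, 6.8]
gripper_width: 0.004
gripper_force: 8.3
```

Hit the on stop. Back off, rise and check.

{"op": "servo_tool", "data": {
  "increments": [
    [-0.02, 0, 0, 0],
    [-0.02, 0, 0, 0],
    [0, 0, -0.04, 0],
    [0, 0, -0.04, 0],
    [0, 0, -0.03, 0],
    [-0.04, -0.02, 0, 0],
    [-0.04, -0.02, 0, 0],
    [0, 0, 0, 0],
    [0, 0, 0, 0],
    [0, 0, 0, 0]
  ]
}}

```text
clock: 54.35
eef_pos: [0.527, 0.2213, 0.1696]
eef_rot: [-3.141, -0.052, -0.004]
wrist_force: [0.5, 0.5, 0.4]
gripper_width: 0.006
gripper_force: 0.0
```

```bash
python3 -c "
from prof import *
for a in(-111,-37,37,111): c=prof(a,a+23)
X=cloud(c);P=X.reshape(-1,3)
k=(abs(P[:,1]-.183)<.03)&(abs(P[:,0]-.64)<.05)&(P[:,2]>.075)&(P[:,2]<.11); print('ball',P[k].mean(0))
for n,a in(('weight',[.57,-.31]),('plug',[.55,-.385])):
    d=P[(abs(P[:,:2]-a).max(1)<.035)&(P[:,2]>.03)&(P[:,2]<.09)]; print(n,len(d),d.mean(0),d[:,2].max())
cv2.imwrite('pics/s10.png',cv2.resize(c['pixels'][160:440,140:504,::-1],(780,600),interpolation=cv2.INTER_CUBIC))"
```

```text
[0.5271 0.2211 0.1694] [-110.9  230.1  169.4] [-0.9 -0.7  0.6]
[(-35, 11, 47.1), (-30, 9, 47.0), (-15, 8, 38.3), (-10, 5, 38.8), (-5, 17, 45.6), (0, 20, 45.8), (5, 42, 45.6), (10, 11, 38.5), (15, 11, 38.4), (20, 12, 38.8), (25, 12, 39.0), (30, 11, 37.8), (35, 8, 37.9), (40, 12, 40.5), (45, 11, 40.7), (50, 10, 39.9), (55, 13, 40.3), (60, 10, 41.1)]
[0.527  0.221  0.1692] [-111.   230.   169.2] [-0.4 -0.2 -0.1]
[(-35, 12, 47.1), (-30, 8, 47.5), (-25, 8, 47.6), (-20, 7, 38.3), (-15, 11, 38.7), (-10, 8, 38.9), (-5, 16, 47.9), (0, 18, 46.7), (5, 50, 47.7), (10, 13, 39.0), (15, 11, 38.8), (20, 14, 38.5), (25, 14, 39.1), (30, 15, 38.9), (35, 8, 37.1), (40, 13, 40.9), (45, 14, 40.7), (50, 17, 40.2), (55, 11, 40.1), (60, 16, 40.2)]
[0.5269 0.2209 0.169 ] [-111.2  229.9  169. ] [-0.1 -0.2 -0.2]
[(-35, 13, 48.6), (-30, 20, 47.8), (-25, 14, 46.7), (-20, 10, 38.9), (-15, 12, 38.3), (-10, 8, 38.7), (-5, 13, 42.9), (0, 19, 46.9), (5, 55, 46.7), (10, 17, 38.8), (15, 16, 38.1), (20, 13, 38.8), (25, 17, 38.6), (30, 18, 38.1), (35, 10, 37.6), (40, 13, 40.1), (45, 18, 41.0), (50, 18, 40.8), (55, 17, 40.8), (60, 15, 40.2)]
[0.5267 0.2209 0.1689] [-111.3  229.9  168.9] [0.1 0.7 0.5]
[(-35, 17, 48.2), (-30, 24, 47.6), (-25, 20, 47.3), (-5, 9, 55.7), (0, 21, 49.9), (5, 56, 45.4), (10, 19, 38.7), (15, 19, 38.7), (20, 20, 38.2), (25, 17, 38.4), (30, 17, 38.7), (35, 16, 38.0), (40, 14, 40.2), (45, 21, 40.4), (50, 19, 40.2), (55, 19, 40.1), (60, 17, 40.1)]
ball [0.66762148 0.18844238 0.09137167]
weight 103 [ 0.57953687 -0.30364011  0.04397568] 0.056932887481792586
plug 136 [ 0.55702511 -0.37824498  0.04465311] 0.05653145857217949
```

View pics/s10.png

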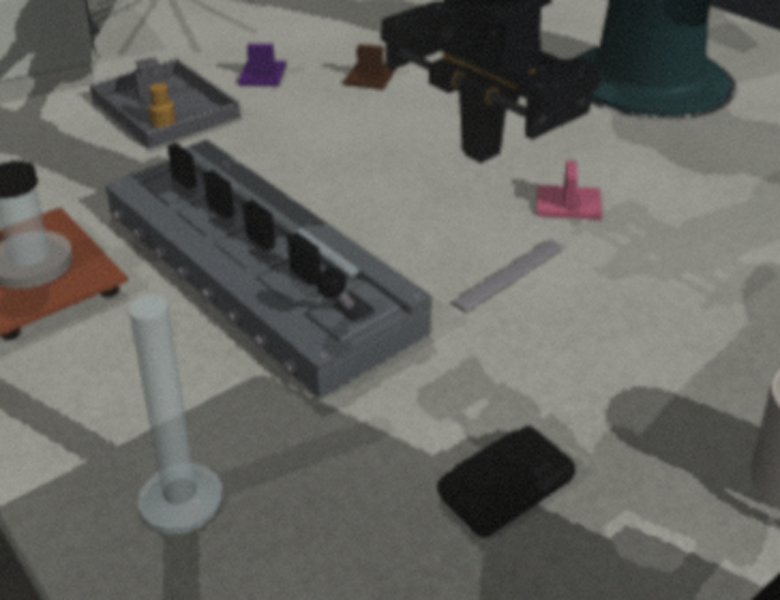

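The switch is on, the four plates are flat, both items are in the tray and the arm is clear. Handing in.

```bash
python3 -c "
from cell import bot
print(bot.finish_job())"
```

```text
the job is handed in; nothing more can be done
None
```

I handed the job in at about 55 s with the switch thrown off first and back on last, the weight and plug in the tray, and all four cover plates flat in their bays; the last camera check agreed with this, but the hand-in returned no verdict.

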